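# Stand up the fallen tin and tip the bag feet into it

### The job

The rectangular steel tin has fallen over on the leatherworker's bench: stand it upright on its bottom on the bench first. Then pick up the sorting tray by its handle and tip it with its lip low over the tin's mouth, so that all four brass bag feet slide off into the tin, and set the empty tray back down flat on the bench, right way up. Leave the tools, bottle, jar, mug and spool where they are.

Things in the scene. Friction and masses are not known exactly. Their poses are not given: they have to be found in the camera images.
- tin: open rectangular bare-steel tin, about 160 g, outside 68 (its x) x 96 (y) x 85 (z) mm, walls and bottom 3 mm. Origin at the centre of that block; z points from the bottom out through the open mouth. It starts toppled, lying on one 68 x 85 mm side: z level, y up; grip it across the 68 mm. Standing, its origin is 42.5 mm above the bench
- tray: flat aluminium sorting tray, about 150 g. Origin on its underside (bench level), z up, x towards the pouring lip. Floor 3 mm thick, 84 mm wide from x = -50 to +20 mm, then the side walls converge to a spout at x = +80 mm, 48 mm wide outside, 42 inside. Walls 3 mm thick, 21 mm high; none at the lip. Wooden handle behind it at -x
- tray_grip (a point): grip point on the wooden handle's centre line, 95 mm behind and 42 mm above the tray's origin; axes as the tray's. The handle is a level bar along x, from x = -142 to -58 mm in the tray's frame, 16 mm wide (y) and 18 mm thick, with free space under it
- tray_lip (a point): middle of the pouring lip's edge on the tray's floor: 80 mm ahead of and 3 mm above the tray's origin; axes as the tray's
- foot0: one of four alike solid brass bag feet lying in the tray: squat round cone-topped stud, 18 mm across, 12 mm tall, 21 g; origin at the centre of its 18 mm base
- foot1: one of four alike solid brass bag feet lying in the tray: squat round cone-topped stud, 18 mm across, 12 mm tall, 21 g; origin at the centre of its 18 mm base
- foot2: one of four alike solid brass bag feet lying in the tray: squat round cone-topped stud, 18 mm across, 12 mm tall, 21 g; origin at the centre of its 18 mm base
- foot3: one of four alike solid brass bag feet lying in the tray: squat round cone-topped stud, 18 mm across, 12 mm tall, 21 g; origin at the centre of its 18 mm base
- awl: bystander: awl (screwdriver-like), 150 mm long, lying on the bench
- spool: bystander: wooden thread spool, 44 mm across, 52 mm tall, standing
- mallet: bystander: wooden mallet lying on its side; handle 200 mm long, head 55 x 100 x 52 mm; origin on the bench, head 75 mm along its x
- dye_bottle: bystander: white plastic bottle, 48 mm across, 110 mm tall, standing
- glue_jar: bystander: round amber jar with a lid, 66 mm across, 85 mm tall, standing
- mug: bystander: white round mug, 80 mm across, 90 mm tall, standing, handle at its +y
- brush: bystander: brush lying on the bench, about 180 mm long

How it is judged:
By the outcome, as a careful person would: the job done as asked, in the order asked, and still so for the second after the job is handed in, with the robot touching nothing.
It also fails if it takes over 66 s, if anything falls off the work surface, if the arm or the gripper's body presses on something with over 40 N, if the wrist force passes 120 N, or if a joint passes its speed limit or range.

### The arm

A 6-joint arm with a two-finger parallel gripper is mounted at the origin on the work surface. World frame = base frame: x ahead of the robot, y to its left, z up, the work surface at z = 0. Lengths are in mm, angles in rad, forces in N, time in s.
With the tool pointing down it reaches from about 375 to 925 mm from the base axis. Payload 5.7 kg.
Tool frame: the origin (TCP) lies where the fingers leave the gripper's body, on its centre line; the fingertips stand 73 mm ahead of it and the grasp point (between the pads) lies 54 mm ahead of it; z points along the fingers, y is the direction in which the jaws open and shut (so a half turn about z gives the same grasp; the last joint's range is limited). The gripper opens to 85 mm and grips with 20 to 120 N. Pads are 22 mm wide; open, the fingers measure 114 mm over their backs; the gripper's body (76 mm by 85 mm) begins 54 mm behind the grasp point. The pads swing forward as they close: fully open they stand 13 mm farther back than shut.
Start: joints at [1.228, 0.359, 1.51, -0, 1.272, -0.115], TCP at [135.499, 584.476, 303.867] pointing down, gripper open.
Joint ranges: [-2.97, 2.97], [-1.01, 2.36], [0.21, 2.38], [-0.96, 4.11], [0.2, 2.71], [-2.98, 2.98]. Speed limits (rad/s): [2.39, 2.39, 3.14, 3.14, 3.14, 3.14].

### API

Orientations are given as a rotation vector (axis times angle).
In Python, from cell import r, grab_frame gives the robot as it stands.
- The arm moves only by the shell command python3 -m jog 'ROWS' [FORCE]. ROWS is JSON, a list of rows, each a list of 3 entries, a list of its own where there are three numbers: the shift along the tool's x, y, z in cm, then the turn, a rotation vector about the tool's x, y, z in rad, then the finger opening in cm, from 0 to 8.54. A call has 1 to 20 rows; each row is the pose to reach, as a shift and turn from the pose measured when the call began, along the tool's axes at that moment; what a row does not reach only later rows make up. A row lasts 1/10 s, in which the tool goes at most 50 mm and 8.59 degrees, less where a joint would pass 70% of its speed; a pose out of reach is approached as far as the arm can. A call with a gripper value outside its range is refused whole. The fingers move at their own pace and stop on an object; FORCE is the grip in N (left out, the last holds). Time passes only in rows, so rows that repeat a pose let the fingers close. It gives the time, the measured TCP pose, the force and the opening at its end, in the units of the state.
- r.get_state(): the state, without advancing time (a new reading comes with each control period).
- grab_frame(name): name is "scene" or "top" or "wrist"; returns a dict with "img" (420x560x3 uint8, blue, green, red), "depth" (420x560 float32, mm along the optical axis (not along the pixel's ray), 0 where there is no reading), "K" (3x3 intrinsics, pixels), "rvec" (rotation vector, rad) and "tvec" (3), from world to camera coordinates, as OpenCV has them. Camera axes: x right, y down, z forward; pixel columns grow to the right and rows downward; lengths in mm; the calibration is good to about 2 mm. The wrist camera is an equidistant fisheye: a pixel r from the principal point sees the ray r / f radians off the axis. A picture is of the moment at which its call begins.
- r.job_done(): hands the job in, once; it reports no verdict.
The state is a dict: "time_s": time; "joint_pos": joint angles; "qvel": joint speeds; "joint_torque": joint torques, N m; "tcp_pos": TCP position; "ee_rot": TCP orientation; "wrist_force": force on the tool from outside, world axes, zero at the start; "ft_torque": the same for the moment, N m; "opening": finger opening in mm.
Only numpy, scipy, OpenCV 4.12 (cv2) and the standard library are available. Lean on these libraries where they do the work, as an engineer would, in place of code of your own. Each camera call takes 0.05 s, during which the arm holds its last target.

## Working session

There is one attempt and no reset: what is moved stays moved. The work goes in short steps, Python scripts to look and compute and a shell command to move; the robot and the scene stay as the last step left them, time stands still between calls to the robot, and variables do not carry over. Pictures are saved under pics/ and viewed, and the job is handed in when it is done.

```bash
ls; mkdir -p pics; python3 - <<'E'
from cell import r, grab_frame
import cv2
for n in("scene","top","wrist"):
    f=grab_frame(n); cv2.imwrite(f"pics/{n}0.png",f["img"]); print(n,f["K"].tolist(),f["rvec"],f["tvec"])
s=r.get_state(); print(s)
E
```

```text
pics
scene [[539.0886746554295, 0.0, 276.67144780965316], [0.0, 539.0886746554295, 209.65522869462836], [0.0, 0.0, 1.0]] [ 1.40332092  2.26507398 -0.82975101] [ 261.98556409 -389.34288016 1735.01309147]
top [[442.04850438319477, 0.0, 274.0086506331388], [0.0, 442.04850438319477, 208.79380403612788], [0.0, 0.0, 1.0]] [ 2.13747651 -2.18998872  0.11326097] [  34.62594018  615.4527051  1126.98622328]
wrist [[325.19226210127806, 0.0, 277.0131286898419], [0.0, 325.19226210127806, 211.35933168866498], [0.0, 0.0, 1.0]] [-2.27611327 -1.80690539 -0.25782047] [-598.98350723  -34.82102006  380.14027017]
{'time_s': 0.15, 'joint_pos': array([ 1.22789086e+00,  3.59342820e-01,  1.51118162e+00,  1.88203184e-06,
        1.27251953e+00, -1.15089207e-01]), 'qvel': array([-0.00028885, -0.00410163, -0.00147925, -0.00098098,  0.00133631,
        0.00078233]), 'joint_torque': array([ 2.84246626e-04, -5.28031325e+01, -2.78925401e+01, -1.86066927e-04,
        8.19873327e-03,  4.01581292e-05]), 'tcp_pos': array([135.36752666, 584.09490003, 303.24551745]), 'ee_rot': array([-3.57042722e-01, -3.12090357e+00,  2.21933488e-03]), 'wrist_force': array([-0.10089208,  0.08416248,  0.36235399]), 'ft_torque': array([-0.01262991, -0.07869544,  0.00134949]), 'opening': 85.40688262142744}
```

View pics/scene0.png

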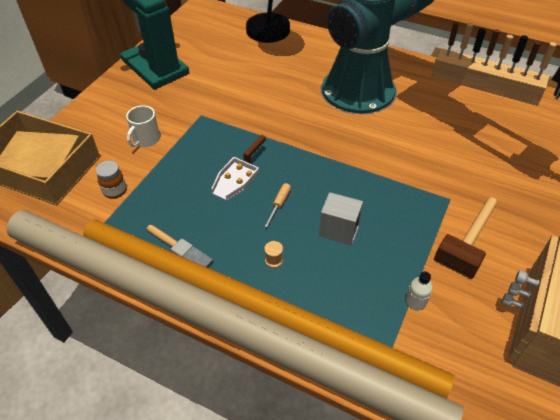

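View pics/top0.png

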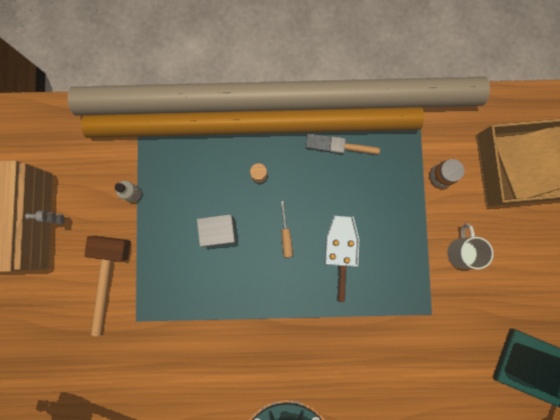

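View pics/wrist0.png

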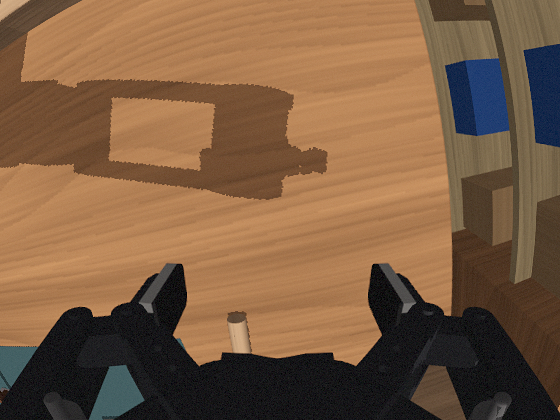

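The overview shows the tin lying at top px (216,231), the tray at (342,240) with its handle pointing at the robot, the awl between them, and the spool at (259,173). Next I'll enlarge the tin and the tray.

```bash
cat > h.py <<'E'
import numpy as np, cv2
from cell import r, grab_frame
from scipy.spatial.transform import Rotation as R
def pix2plane(f,uv,z):
    Rm=cv2.Rodrigues(np.array(f["rvec"],float))[0]; t=np.array(f["tvec"]).ravel()
    d=Rm.T@np.linalg.inv(f["K"])@np.array([uv[0],uv[1],1.0]); c=-Rm.T@t
    return c+d*(z-c[2])/d[2]
def proj(f,P):
    return cv2.projectPoints(np.atleast_2d(P).astype(float),np.array(f["rvec"],float),np.array(f["tvec"],float),f["K"],None)[0][:,0]
def cloud(f):
    K=f["K"];Rm=cv2.Rodrigues(np.array(f["rvec"],float))[0]; t=np.array(f["tvec"]).ravel()
    v,u=np.mgrid[0:420,0:560]; d=f["depth"]
    p=np.stack([(u-K[0,2])/K[0,0]*d,(v-K[1,2])/K[1,1]*d,d],-1)
    return (p-t)@Rm
def crop(f,x0,y0,x1,y1,k,name):
    cv2.imwrite(name,cv2.resize(f["img"][y0:y1,x0:x1],None,fx=k,fy=k,interpolation=cv2.INTER_CUBIC))
E
python3 - <<'E'
from h import *
f=grab_frame("top"); crop(f,190,200,250,260,10,"pics/tinc.png"); crop(f,310,205,375,310,5.5,"pics/trayc.png")
g=grab_frame("scene"); crop(g,305,180,375,250,8,"pics/tins.png")
P=cloud(f)
m=(P[...,2]>30)&(P[...,2]<140)&(f["depth"]>0); m[:, :190]=0;m[:,250:]=0;m[:200]=0;m[260:]=0
print("top z",np.percentile(P[m][:,2],[5,50,95]), m.sum())
v,u=np.nonzero(m&(P[...,2]>80)); rc=cv2.minAreaRect(np.float32(P[v,u][:,:2])); print(rc,cv2.boxPoints(rc))
m2=(P[...,2]>25)&(P[...,2]<70)&(f["depth"]>0); m2[:, :310]=0;m2[:,375:]=0;m2[:255]=0;m2[310:]=0
print("handle",P[m2].mean(0),cv2.minAreaRect(np.float32(P[m2][:,:2])))
print(np.percentile(P[m2][:,2],[5,50,95]))
E
```

```text
top z [67.0787341  95.57862345 99.07959875] 1035
((560.9702758789062, 164.91281127929688), (68.24777221679688, 85.38175201416016), 5.843567371368408) [[522.67725  203.90761 ]
 [531.37024  118.96952 ]
 [599.2633   125.918015]
 [590.5703   210.85611 ]]
handle [ 421.91893399 -149.47091367   48.95998617] ((435.9650573730469, -155.1370849609375), (39.082740783691406, 122.22988891601562), 67.6880874633789)
[42.41067452 49.59695821 53.84770496]
```

View pics/tinc.png

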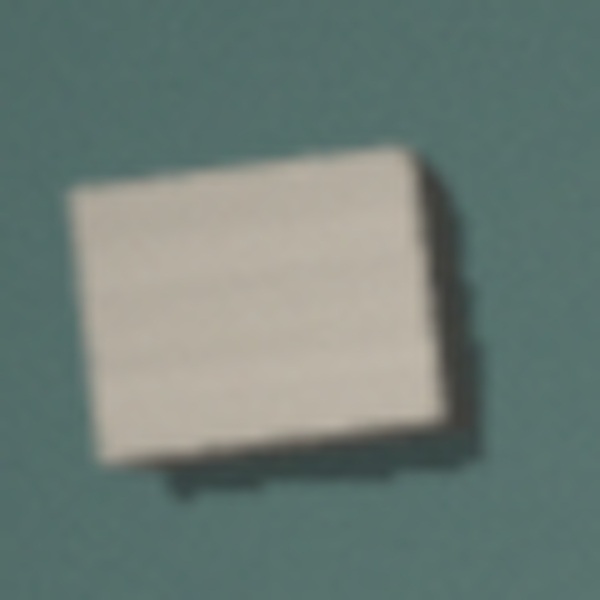

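View pics/tins.png

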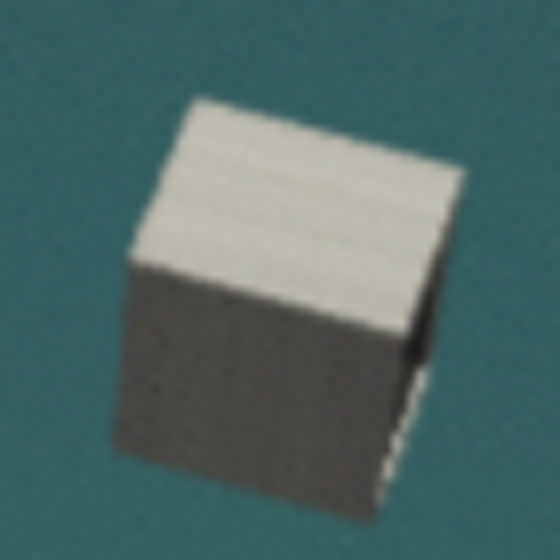

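View pics/trayc.png

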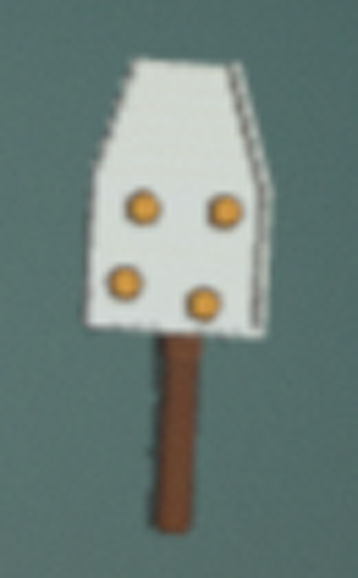

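```bash
python3 - <<'E'
from h import *
f=grab_frame("top")
px=lambda u,v:(310+u/5.5-.41,205+v/5.5-.41)
a=pix2plane(f,px(172,530),51); b=pix2plane(f,px(181.5,338),51); print("handle end",a,"front",b, np.degrees(np.arctan2(*(b-a)[:2][::-1])),np.linalg.norm(b-a))
l=pix2plane(f,px(136,60),21);q=pix2plane(f,px(239,64),21);print("lip",l,q,(l+q)/2,np.linalg.norm(l-q))
bl=pix2plane(f,px(88,324),21);br=pix2plane(f,px(266,334),21);print("rear",bl,br,(bl+br)/2,np.linalg.norm(bl-br))
d=(b-a)/np.linalg.norm(b-a); print("grip from handle end",a+d*47, "from lip", (l+q)/2-d*175,"from rear",(bl+br)/2-d*45)
s=r.get_state();qq=s["joint_pos"]
M=R.from_euler('Z',qq[0])*R.from_euler('Y',qq[1]+qq[2])*R.from_euler('ZYZ',qq[3:])
T=R.from_rotvec(s["ee_rot"]);print((M.inv()*T).as_matrix().round(3));print(T.as_matrix().round(3))
P=cloud(f)
for name,u,v in(("spool",259,173),("awl1",283,205),("awl2",288,255),("bottle",128,190)):print(name,P[v,u])
E
```

```text
handle end [ 375.95777403 -143.56851392   51.        ] front [ 463.26130798 -151.49075578   51.        ] -5.185027746264748 87.66224361450412
lip [ 595.69842325 -139.4659819    21.        ] [ 592.55541118 -188.8987796    21.        ] [ 594.12691721 -164.18238075   21.        ] 49.532615653570716
rear [ 470.20458799 -111.76739631   21.        ] [ 463.46668354 -196.13900692   21.        ] [ 466.83563577 -153.95320161   21.        ] 84.64022704023913
grip from handle end [ 422.7654523  -147.81601378   51.        ] from lip [ 419.84300876 -148.36722169   21.        ] from rear [ 422.01977359 -149.88644643   21.        ]
[[ 0. -1. -0.]
 [ 1.  0. -0.]
 [ 0. -0.  1.]]
[[-0.974  0.226 -0.   ]
 [ 0.226  0.974 -0.001]
 [ 0.    -0.001 -1.   ]]
spool [709.67416365  56.63712229  47.80313361]
awl1 [627.33343604  -4.45196685  18.25828774]
awl2 [494.65699816 -13.90463322  26.67300467]
bottle [667.0919772  386.48005632  85.94309997]
```

```bash
cat >> h.py <<'E'
OFF=R.from_euler('Z',np.pi/2)
LO=np.array([-2.97,-1.01,.21,-.96,.2,-2.98]);HI=np.array([2.97,2.36,2.38,4.11,2.71,2.98])
def wrist(q1,pitch,T):
    m=(R.from_euler('Z',q1)*R.from_euler('Y',pitch)).inv()*T*OFF.inv()
    e=m.as_euler('ZYZ'); out=[]
    for c in (e,[e[0]+np.pi,-e[1],e[2]+np.pi]):
        c=np.array(c)
        for k in(0,2):
            x=c[k]; cand=[x+2*np.pi*n for n in(-2,-1,0,1,2) if LO[3+k]<=x+2*np.pi*n<=HI[3+k]]
            c[k]=cand[0] if cand else np.nan
        if not(LO[4]<=c[1]<=HI[4]): c[1]=np.nan
        out.append(c)
    return out
def frame(y,z):
    y=np.array(y,float);z=np.array(z,float);y/=np.linalg.norm(y);z/=np.linalg.norm(z)
    return R.from_matrix(np.stack([np.cross(y,z),y,z],1))
E
python3 - <<'E'
from h import *
c=np.radians(5.84);tx=np.array([np.cos(c),np.sin(c),0]);tz=np.array([-np.sin(c),np.cos(c),0]);up=np.array([0,0,1.])
for sg in(1,-1):
  for deg in(-45,-30,-15,0,15,30,45,60,75,90):
    a=np.radians(deg); z=-up*np.cos(a)+tz*np.sin(a)
    for pitch in(1.6,2.0,2.4):
      w=wrist(.2,pitch,frame(sg*tx,z)); print(sg,deg,pitch,*[x.round(2) for x in w if not np.isnan(x).any()])
E
```

```text
1 -45 1.6 [-0.78  1.62  0.09]
1 -45 2.0 [-0.81  1.34  0.38]
1 -45 2.4 [-0.93  1.08  0.7 ]
1 -30 1.6 [-0.52  1.59  0.1 ]
1 -30 2.0 [-0.55  1.25  0.31]
1 -30 2.4 [-0.68  0.92  0.56]
1 -15 1.6 [-0.26  1.57  0.1 ]
1 -15 2.0 [-0.28  1.18  0.21]
1 -15 2.4 [-0.37  0.8   0.36]
1 0 1.6 [-0.    1.54  0.1 ]
1 0 2.0 [0.   1.14 0.1 ]
1 0 2.4 [0.   0.74 0.1 ]
1 15 1.6 [0.26 1.52 0.09]
1 15 2.0 [ 0.29  1.13 -0.02]
1 15 2.4 [ 0.39  0.75 -0.19]
1 30 1.6 [0.52 1.5  0.07]
1 30 2.0 [ 0.58  1.15 -0.14]
1 30 2.4 [ 0.74  0.83 -0.43]
1 45 1.6 [0.78 1.48 0.05]
1 45 2.0 [ 0.85  1.21 -0.25]
1 45 2.4 [ 1.03  0.97 -0.61]
1 60 1.6 [1.05 1.47 0.02]
1 60 2.0 [ 1.12  1.28 -0.34]
1 60 2.4 [ 1.26  1.13 -0.73]
1 75 1.6 [ 1.31  1.47 -0.  ]
1 75 2.0 [ 1.37  1.38 -0.4 ]
1 75 2.4 [ 1.46  1.31 -0.8 ]
1 90 1.6 [ 1.57  1.47 -0.03]
1 90 2.0 [ 1.61  1.48 -0.43]
1 90 2.4 [ 1.64  1.5  -0.83]
-1 -45 1.6
-1 -45 2.0 [-0.81  1.34 -2.77]
-1 -45 2.4 [-0.93  1.08 -2.44]
-1 -30 1.6
-1 -30 2.0 [-0.55  1.25 -2.84]
-1 -30 2.4 [-0.68  0.92 -2.58]
-1 -15 1.6
-1 -15 2.0 [-0.28  1.18 -2.93]
-1 -15 2.4 [-0.37  0.8  -2.78]
-1 0 1.6
-1 0 2.0
-1 0 2.4
-1 15 1.6
-1 15 2.0
-1 15 2.4 [0.39 0.75 2.95]
-1 30 1.6
-1 30 2.0
-1 30 2.4 [0.74 0.83 2.71]
-1 45 1.6
-1 45 2.0 [0.85 1.21 2.89]
-1 45 2.4 [1.03 0.97 2.53]
-1 60 1.6
-1 60 2.0 [1.12 1.28 2.81]
-1 60 2.4 [1.26 1.13 2.41]
-1 75 1.6
-1 75 2.0 [1.37 1.38 2.75]
-1 75 2.4 [1.46 1.31 2.34]
-1 90 1.6
-1 90 2.0 [1.61 1.48 2.71]
-1 90 2.4 [1.64 1.5  2.31]
```

```bash
cat >> h.py <<'E'
def rows(p,T):
    s=r.get_state();T0=R.from_rotvec(s["ee_rot"]);p0=s["tcp_pos"]
    print("shift cm",(T0.inv().apply(np.array(p)-p0)/10).round(2),"turn",(T0.inv()*T).as_rotvec().round(4), "t",s["time_s"])
def st():
    s=r.get_state(); print({k:np.round(s[k],3).tolist() for k in("time_s","joint_pos","tcp_pos","wrist_force","opening")})
c=np.radians(5.84);tx=np.array([np.cos(c),np.sin(c),0]);tz=np.array([-np.sin(c),np.cos(c),0]);up=np.array([0,0,1.])
C=np.array([561,165,0.])
def tinT(deg):
    a=np.radians(deg);return frame(tx,-up*np.cos(a)+tz*np.sin(a))
E
python3 - <<'E'
from h import *
p=C+tz*(17.5+20)
print(p); rows(p+up*235+tz*50,tinT(-25)); rows(p+up*122,tinT(-25))
E
```

```text
[557.18434387 202.30537184   0.        ]
shift cm [-48.09 -22.95   6.87] turn [ 0.2698 -0.3781  1.2204] t 0.3
shift cm [-49.71 -27.68  18.17] turn [ 0.2698 -0.3781  1.2204] t 0.3
```

```bash
python3 -m jog '[[[-16,-7.6,2.3],[0.09,-0.126,0.407],8.54],[[-32,-15.3,4.6],[0.18,-0.252,0.814],8.54],[[-48.09,-22.95,6.87],[0.2698,-0.3781,1.2204],8.54],[[-48.09,-22.95,6.87],[0.2698,-0.3781,1.2204],8.54],[[-48.09,-22.95,6.87],[0.2698,-0.3781,1.2204],8.54],[[-48.09,-22.95,6.87],[0.2698,-0.3781,1.2204],8.54],[[-48.09,-22.95,6.87],[0.2698,-0.3781,1.2204],8.54],[[-48.09,-22.95,6.87],[0.2698,-0.3781,1.2204],8.54],[[-48.09,-22.95,6.87],[0.2698,-0.3781,1.2204],8.54],[[-48.09,-22.95,6.87],[0.2698,-0.3781,1.2204],8.54],[[-48.09,-22.95,6.87],[0.2698,-0.3781,1.2204],8.54],[[-48.09,-22.95,6.87],[0.2698,-0.3781,1.2204],8.54],[[-48.09,-22.95,6.87],[0.2698,-0.3781,1.2204],8.54],[[-48.09,-22.95,6.87],[0.2698,-0.3781,1.2204],8.54],[[-48.09,-22.95,6.87],[0.2698,-0.3781,1.2204],8.54],[[-48.09,-22.95,6.87],[0.2698,-0.3781,1.2204],8.54]]'
python3 - <<'E'
from h import *
st(); f=grab_frame("wrist"); cv2.imwrite("pics/w1.png",f["img"])
p=C+tz*(17.5+20); rows(p+up*122,tinT(-25))
E
```

```text
time_s: 1.9
tcp_pos: [551.4, 253.1, 235.3]
ee_rot: [1.867, 2.071, -0.413]
wrist_force: [-0.6, 0.8, -0.3]
opening: 85.8
{'time_s': 1.9, 'joint_pos': [0.509, 0.532, 1.478, -0.411, 1.334, 0.544], 'tcp_pos': [551.361, 253.062, 235.305], 'wrist_force': [-0.571, 0.787, -0.302], 'opening': 85.78}
shift cm [ 0.16  0.04 12.42] turn [ 0.0009 -0.0003  0.0012] t 1.95
```

View pics/w1.png

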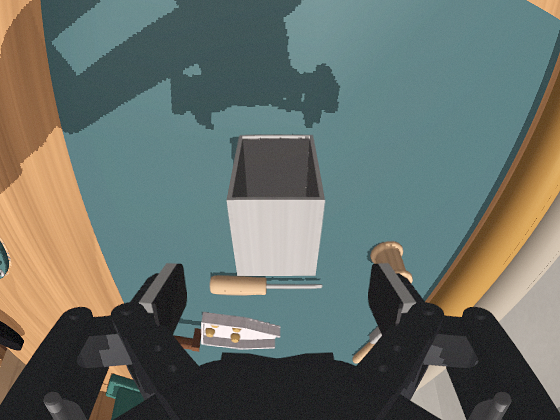

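The mouth faces +y: the open end is at px (275,165) and the tin is centred between the fingers. I'll advance and grip.

```bash
python3 -m jog '[[[0.05,0.01,4],[0,0,0],8.54],[[0.1,0.02,8],[0,0,0],8.54],[[0.16,0.04,11],[0,0,0],8.54],[[0.16,0.04,12.4],[0,0,0],8.54],[[0.16,0.04,12.4],[0,0,0],8.54],[[0.16,0.04,12.4],[0,0,0],6.0],[[0.16,0.04,12.4],[0,0,0],6.0],[[0.16,0.04,12.4],[0,0,0],6.0],[[0.16,0.04,12.4],[0,0,0],6.0],[[0.16,0.04,12.4],[0,0,0],6.0]]' 60
python3 - <<'E'
from h import *
st(); f=grab_frame("wrist"); cv2.imwrite("pics/w2.png",f["img"])
E
```

```text
time_s: 2.95
tcp_pos: [558.3, 203.6, 123.8]
ee_rot: [1.867, 2.07, -0.408]
wrist_force: [0.3, 5.2, 7.7]
opening: 67.2
{'time_s': 2.95, 'joint_pos': [0.436, 0.642, 1.61, -0.468, 1.085, 0.595], 'tcp_pos': [558.262, 203.623, 123.841], 'wrist_force': [0.33, 5.185, 7.681], 'opening': 67.195}
```

View pics/w2.png

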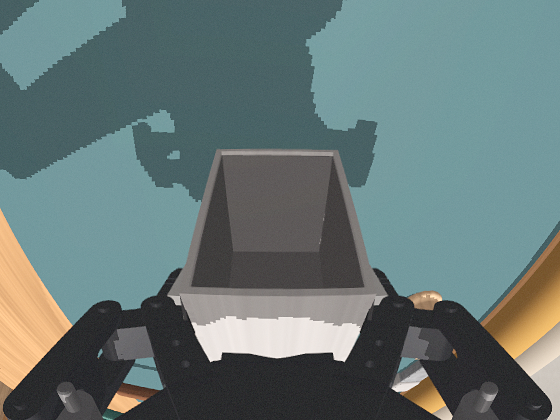

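```bash
cat >> h.py <<'E'
def tingoal(center,deg,Trel):
    # tin orientation: lying rotated by deg about tx
    pass
E
python3 - <<'E'
from h import *
s=r.get_state();T0=R.from_rotvec(s["ee_rot"]);p0=s["tcp_pos"]
c0=np.array([561,165,48.]);rel=p0-c0;print(rel)
for deg,cz in((0,110),(30,115),(60,115),(90,100),(90,44)):
    Q=R.from_rotvec(tx*np.radians(deg)); cc=np.array([561,165,cz]); p=cc+Q.apply(rel); print(deg,p.round(1)); rows(p,Q*T0)
# lowest vs
E
```

```text
[-2.71777078 38.63432093 75.84680664]
0 [558.3 203.6 185.8]
shift cm [-2.61  0.02 -5.62] turn [-0. -0.  0.] t 3.0
30 [562.7 160.7 200. ]
shift cm [-7.12  0.02 -5.1 ] turn [-2.000e-04  5.236e-01  2.300e-03] t 3.0
60 [566.9 119.  186.4]
shift cm [-10.35   0.    -2.1 ] turn [-5.0000e-04  1.0472e+00  4.5000e-03] t 3.0
90 [569.9  89.7 138.7]
shift cm [-11.02  -0.02   3.47] turn [-7.0000e-04  1.5708e+00  6.8000e-03] t 3.0
90 [569.9  89.7  82.7]
shift cm [-8.66 -0.04  8.55] turn [-7.0000e-04  1.5708e+00  6.8000e-03] t 3.0
```

```bash
python3 -m jog '[[[-1.3,0,-2.8],[0,0,0],6],[[-2.6,0,-5.6],[0,0,0],6],[[-4.1,0,-5.5],[0,0.15,0],6],[[-5.6,0,-5.3],[0,0.3,0],6],[[-7.1,0,-5.1],[0,0.42,0],6],[[-8.3,0,-4.2],[0,0.55,0],6],[[-9.4,0,-3.2],[0,0.69,0],6],[[-10.3,0,-2.1],[0,0.83,0],6],[[-10.5,0,-1],[0,0.97,0],6],[[-10.7,0,0.3],[0,1.11,0],6],[[-10.9,0,1.6],[0,1.25,0],6],[[-11,0,2.8],[0,1.4,0],6],[[-11,0,3.47],[0,1.5708,0],6],[[-11,0,3.47],[0,1.5708,0],6],[[-11,0,3.47],[0,1.5708,0],6]]'
python3 - <<'E'
from h import *
st(); f=grab_frame("scene"); crop(f,280,120,420,260,4,"pics/s3.png");f=grab_frame("wrist"); cv2.imwrite("pics/w3.png",f["img"])
E
```

```text
time_s: 4.5
tcp_pos: [570.0, 89.5, 137.6]
ee_rot: [-1.429, -1.586, -0.912]
wrist_force: [-0.1, -1.1, -1.0]
opening: 67.3
{'time_s': 4.5, 'joint_pos': [-0.405, 0.83, 1.669, 0.918, 1.496, -1.02], 'tcp_pos': [569.978, 89.454, 137.572], 'wrist_force': [-0.059, -1.104, -0.993], 'opening': 67.268}
```

View pics/s3.png

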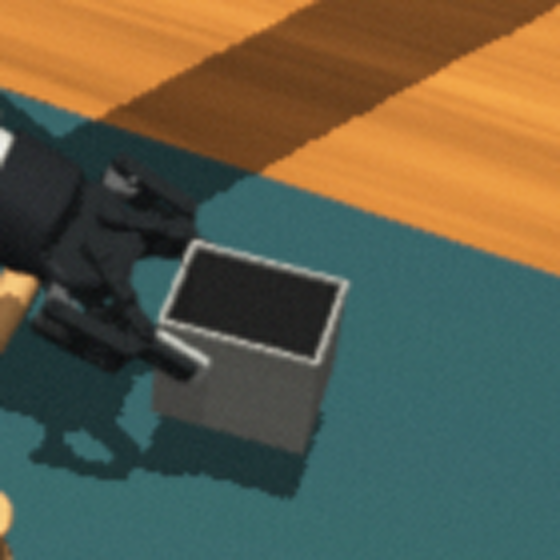

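View pics/w3.png

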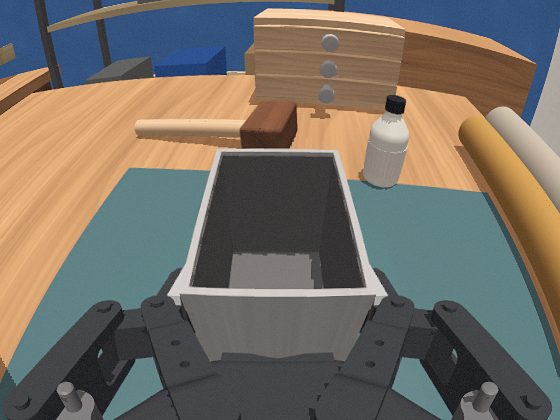

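The tin is upright in the gripper and hasn't slipped relative to it. I'll lower it.

```bash
python3 - <<'E'
from h import *
s=r.get_state(); T=R.from_rotvec(s["ee_rot"]); 
for dz in(-30,-54,-56,-58): print(dz,(T.inv().apply([0,0,dz])/10).round(2))
E
```

```text
-30 [-2.72 -0.01  1.27]
-54 [-4.89 -0.03  2.29]
-56 [-5.07 -0.03  2.38]
-58 [-5.25 -0.03  2.46]
```

```bash
python3 -m jog '[[[-1.4,0,0.64],[0,0,0],6],[[-2.72,-0.01,1.27],[0,0,0],6],[[-4.2,-0.02,1.95],[0,0,0],6],[[-4.89,-0.03,2.29],[0,0,0],6],[[-4.89,-0.03,2.29],[0,0,0],6],[[-4.98,-0.03,2.33],[0,0,0],6],[[-4.98,-0.03,2.33],[0,0,0],6]]'
python3 -m jog '[[[-0.09,0,0.04],[0,0,0],6],[[-0.09,0,0.04],[0,0,0],6]]'
```

```text
time_s: 5.3
tcp_pos: [570.3, 90.3, 84.7]
ee_rot: [-1.427, -1.591, -0.913]
wrist_force: [0.3, 0.9, -2.7]
opening: 67.1
time_s: 5.5
tcp_pos: [570.5, 90.2, 83.9]
ee_rot: [-1.427, -1.591, -0.914]
wrist_force: [0.0, -0.8, -2.2]
opening: 67.4
```

```bash
python3 -m jog '[[[-0.15,0,0.07],[0,0,0],6],[[-0.15,0,0.07],[0,0,0],6]]'
python3 -m jog '[[[-0.1,0,0.05],[0,0,0],6],[[-0.1,0,0.05],[0,0,0],6]]'
python3 - <<'E'
from h import *
f=grab_frame("scene"); crop(f,290,150,390,250,6,"pics/s4.png")
E
```

```text
time_s: 5.7
tcp_pos: [570.7, 90.1, 82.5]
ee_rot: [-1.427, -1.592, -0.914]
wrist_force: [0.5, -0.3, -0.6]
opening: 67.3
time_s: 5.9
tcp_pos: [570.7, 90.1, 82.1]
ee_rot: [-1.426, -1.591, -0.916]
wrist_force: [-0.0, -2.0, 3.3]
opening: 67.1
```

View pics/s4.png

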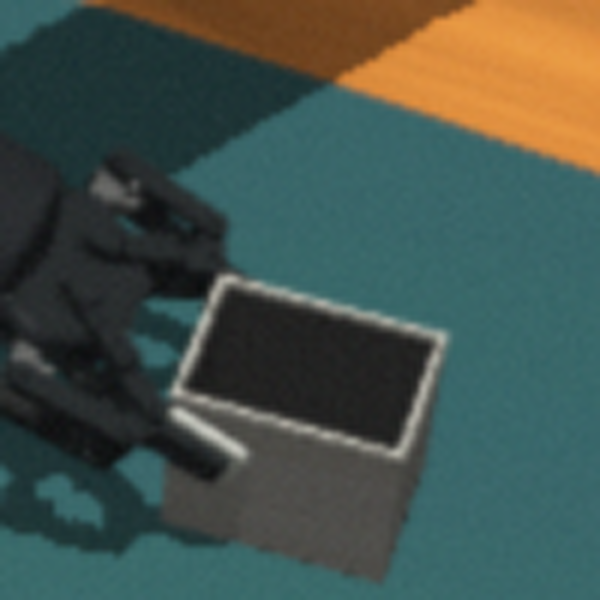

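```bash
python3 -m jog '[[[0,0,0],[0,0,0],7.2],[[0,0,0],[0,0,0],7.8],[[0,0,0],[0,0,0],8.54],[[0,0,0],[0,0,0],8.54],[[0,0,0],[0,0,0],8.54],[[0,0,-1],[0,0,0],8.54],[[0,0,-3],[0,0,0],8.54],[[0,0,-6],[0,0,0],8.54],[[0,0,-10],[0,0,0],8.54],[[2,0,-11],[0,0,0],8.54],[[5,0,-12],[0,0,0],8.54],[[9,0,-12],[0,0,0],8.54],[[9,0,-12],[0,0,0],8.54]]'
python3 - <<'E'
from h import *
st()
f=grab_frame("top"); crop(f,190,180,310,280,6,"pics/t5.png")
P=cloud(f); m=(P[...,2]>70)&(P[...,2]<95); m[:, :190]=0;m[:,250:]=0;m[:190]=0;m[270:]=0
print(m.sum(),cv2.minAreaRect(np.float32(P[m][:,:2])),P[m][:,2].mean())
f=grab_frame("scene"); crop(f,260,130,400,250,5,"pics/s5.png")
E
```

```text
time_s: 7.25
tcp_pos: [578.1, 19.0, 219.2]
ee_rot: [-1.425, -1.596, -0.92]
wrist_force: [-0.0, -1.7, -0.9]
opening: 85.3
{'time_s': 7.25, 'joint_pos': [-0.499, 0.73, 1.582, 0.85, 1.661, -0.926], 'tcp_pos': [578.146, 19.006, 219.246], 'wrist_force': [-0.028, -1.697, -0.896], 'opening': 85.329}
235 ((564.2138671875, 165.2976837158203), (68.32288360595703, 96.60211181640625), 6.327060222625732) 82.33941777205645
```

View pics/t5.png

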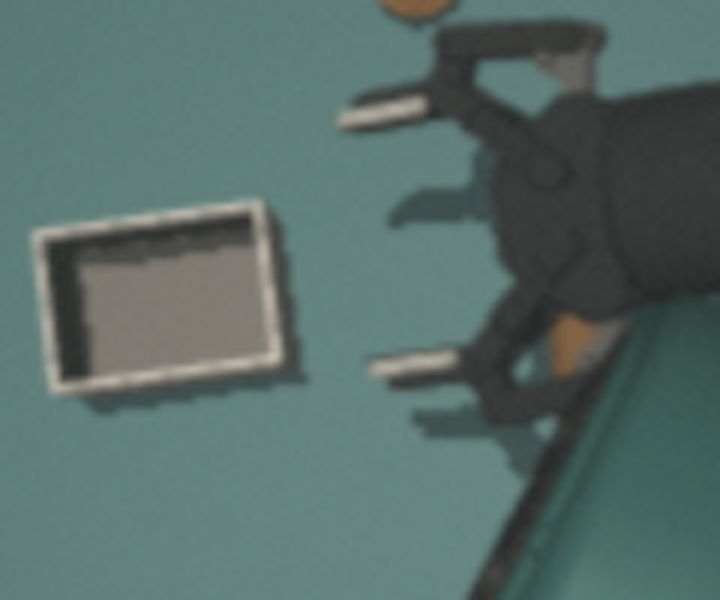

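View pics/s5.png

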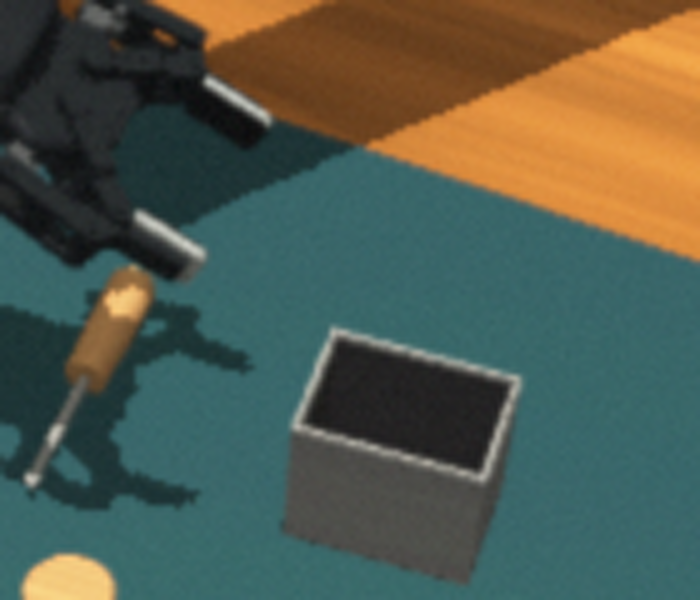

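Tin is standing at (564,165), yaw 6.3°. To plan the tray grasp I'll fit the arm's link lengths to the recorded poses.

```bash
cat >> h.py <<'E'
from scipy.optimize import least_squares
D=[([1.22789,.359343,1.511182,0,1.27252,-.115],[135.3675,584.0949,303.2455]),
([0.509,0.532,1.478,-0.411,1.334,0.544],[551.361,253.062,235.305]),
([0.436,0.642,1.61,-0.468,1.085,0.595],[558.262,203.623,123.841]),
([-0.405,0.83,1.669,0.918,1.496,-1.02],[569.978,89.454,137.572]),
([-0.499,0.73,1.582,0.85,1.661,-0.926],[578.146,19.006,219.246])]
def fk(q,k):
    h,a1,a2,a3,d4,d6=k
    R1=R.from_euler('Z',q[0]);R2=R1*R.from_euler('Y',q[1]);R3=R2*R.from_euler('Y',q[2]);T=R3*R.from_euler('ZYZ',q[3:])
    return R1.apply([a1,0,h])+R2.apply([0,0,a2])+R3.apply([a3,0,d4])+T.apply([0,0,d6]),T*OFF
def fit():
    return least_squares(lambda k:np.concatenate([fk(np.array(q),k)[0]-p for q,p in D]),[350,50,400,0,400,200])
def ik(p,T,k,q0=None):
    best=None
    for g in ([q0] if q0 is not None else [])+[[0,.3,1.9,0.,1.2,a] for a in(0,-2.5,2.5)]:
        g=np.clip(g,LO+.01,HI-.01)
        def e(q):
            a,M=fk(q,k); return np.concatenate([(a-p)/10,(M.inv()*T).as_rotvec()*5])
        s=least_squares(e,g,bounds=(LO,HI))
        if best is None or s.cost<best.cost-1e-6: best=s
    return best.x,best.cost
E
python3 - <<'E'
from h import *
s=fit();k=s.x;print(k.round(1),np.abs(s.fun).max())
y=np.radians(-4.8);G=np.array([421.5,-148.5,42])
def tr(yaw,tip,beta,sg):
    dx=np.array([np.cos(yaw),np.sin(yaw),0]);dy=np.array([-dx[1],dx[0],0])
    a=np.radians(beta-tip); return frame(sg*dy,np.sin(a)*dx-up*np.cos(a)),dx
for sg in(1,-1):
  for beta in(0,10,20,30,40):
    T,dx=tr(y,0,beta,sg); z=T.as_matrix()[:,2]
    q,c=ik(G-52*z,T,k); o=f"{sg} {beta} grasp {q.round(2)} {c:.3f} "
    ly=np.radians(10);tin=np.array([564,165.5,0])
    for tip in(40,55):
      t=np.radians(tip);T,dx=tr(ly,tip,beta,sg);z=T.as_matrix()[:,2]
      lip=tin-dx*12+up*95
      X=np.cos(t)*dx-np.sin(t)*up;Z=np.sin(t)*dx+np.cos(t)*up
      q,c=ik(lip-175*X+39*Z-52*z,T,k,q); o+=f" tip{tip} {q.round(2)} {c:.3f}"
    print(o)
E
```

```text
[243.2 -40.6 718.  151.9 446.2 332.6] 72.35471640070136
1 0 grasp [-0.34  0.5   2.   -0.    0.64 -1.83] 0.000  tip40 [ 0.27  0.59  1.37  0.06  1.88 -1.48] 0.000 tip55 [ 0.25  0.75  1.15  0.08  2.2  -1.48] 0.000
1 10 grasp [-0.38  0.47  2.14  0.14  0.37 -2.  ] 0.000  tip40 [ 0.27  0.49  1.45  0.05  1.72 -1.48] 0.000 tip55 [ 0.26  0.66  1.22  0.07  2.05 -1.48] 0.000
1 20 grasp [-0.48  0.49  2.25  0.99  0.2  -2.93] 0.031  tip40 [ 0.28  0.4   1.55  0.04  1.54 -1.47] 0.000 tip55 [ 0.26  0.56  1.3   0.05  1.89 -1.48] 0.000
1 30 grasp [-0.52  0.56  2.38  2.37  0.31  1.92] 0.037  tip40 [ 0.3   0.31  1.65  0.02  1.35 -1.46] 0.000 tip55 [ 0.27  0.47  1.39  0.04  1.71 -1.48] 0.000
1 40 grasp [-0.64  0.59  2.38  2.07  0.41  2.07] 0.676  tip40 [ 0.31  0.23  1.76  0.    1.15 -1.43] 0.000 tip55 [ 0.28  0.38  1.49  0.03  1.53 -1.47] 0.000
-1 0 grasp [-0.34  0.5   2.    0.    0.64  1.32] 0.000  tip40 [0.27 0.59 1.37 0.06 1.88 1.66] 0.000 tip55 [0.25 0.75 1.15 0.08 2.2  1.66] 0.000
-1 10 grasp [-0.38  0.47  2.14  0.14  0.37  1.14] 0.000  tip40 [0.27 0.49 1.45 0.05 1.72 1.66] 0.000 tip55 [0.26 0.66 1.22 0.07 2.05 1.66] 0.000
-1 20 grasp [-0.48  0.49  2.25  0.99  0.2   0.21] 0.031  tip40 [0.28 0.4  1.55 0.04 1.54 1.67] 0.000 tip55 [0.26 0.56 1.3  0.05 1.89 1.66] 0.000
-1 30 grasp [-0.52  0.56  2.38  2.37  0.31 -1.23] 0.037  tip40 [0.3  0.31 1.65 0.02 1.35 1.69] 0.000 tip55 [0.27 0.47 1.39 0.04 1.71 1.66] 0.000
-1 40 grasp [-0.64  0.59  2.38  2.07  0.41 -1.07] 0.676  tip40 [ 0.31  0.23  1.76 -0.    1.15  1.71] 0.000 tip55 [0.28 0.38 1.49 0.03 1.53 1.67] 0.000
```

```bash
cat > fitk.py <<'E'
from h import *
import itertools
names=["h","a1","a2","a3","d4","d6","l3","x4","y4","x5","y5","x6","y6"]
def fk2(q,k):
    g=dict(zip(names,k))
    R1=R.from_euler('Z',q[0]);R2=R1*R.from_euler('Y',q[1]);R3=R2*R.from_euler('Y',q[2]);R4=R3*R.from_euler('Z',q[3]);R5=R4*R.from_euler('Y',q[4]);R6=R5*R.from_euler('Z',q[5])
    return R1.apply([g["a1"],0,g["h"]])+R2.apply([0,0,g["a2"]])+R3.apply([g["a3"],g["l3"],g["d4"]])+R4.apply([g["x4"],g["y4"],0])+R5.apply([g["x5"],g["y5"],g["d6"]])+R6.apply([g["x6"],g["y6"],0]),R6*OFF
if __name__=="__main__":
    for ex in [c for n in(1,2) for c in itertools.combinations(names[6:],n)]:
      for base in(names[:6],["h","a2","a3","d4","d6"],["h","a2","d4","d6"]):
        idx=[names.index(n) for n in base+list(ex)]
        def full(v):
            k=np.zeros(13);k[idx]=v;return k
        s=least_squares(lambda v:np.concatenate([fk2(np.array(q),full(v))[0]-p for q,p in D]),[{"h":200,"a2":450,"d4":400,"d6":200}.get(names[i],10) for i in idx])
        m=np.abs(s.fun).max()
        if m<4: print([names[i] for i in idx],s.x.round(1),m.round(2))
E
python3 fitk.py
```

```text
['h', 'a1', 'a2', 'a3', 'd4', 'd6', 'l3'] [ 2.668e+02 -2.000e-01  6.111e+02  1.121e+02  4.339e+02  3.003e+02
  6.880e+01] 0.3
['h', 'a2', 'a3', 'd4', 'd6', 'l3'] [267.  610.4 111.7 433.8 300.3  68.8] 0.3
['h', 'a1', 'a2', 'a3', 'd4', 'd6', 'l3', 'x4'] [ 2.669e+02 -1.000e-01  6.108e+02  1.119e+02  4.339e+02  3.002e+02
  6.880e+01  1.000e-01] 0.29
['h', 'a2', 'a3', 'd4', 'd6', 'l3', 'x4'] [2.671e+02 6.103e+02 1.116e+02 4.339e+02 3.001e+02 6.880e+01 1.000e-01] 0.29
['h', 'a1', 'a2', 'a3', 'd4', 'd6', 'l3', 'y4'] [ 2.665e+02  2.000e-01  6.113e+02  1.123e+02  4.334e+02  3.002e+02
  6.910e+01 -3.000e-01] 0.2
['h', 'a2', 'a3', 'd4', 'd6', 'l3', 'y4'] [ 2.664e+02  6.119e+02  1.127e+02  4.335e+02  3.002e+02  6.910e+01
 -3.000e-01] 0.2
['h', 'a1', 'a2', 'a3', 'd4', 'd6', 'l3', 'x5'] [ 2.668e+02 -1.000e-01  6.110e+02  1.121e+02  4.335e+02  3.003e+02
  6.880e+01 -3.000e-01] 0.24
['h', 'a2', 'a3', 'd4', 'd6', 'l3', 'x5'] [ 2.669e+02  6.107e+02  1.119e+02  4.334e+02  3.003e+02  6.880e+01
 -3.000e-01] 0.23
['h', 'a1', 'a2', 'a3', 'd4', 'd6', 'l3', 'y5'] [ 2.665e+02  2.000e-01  6.113e+02  1.123e+02  4.334e+02  3.002e+02
  6.910e+01 -3.000e-01] 0.2
['h', 'a2', 'a3', 'd4', 'd6', 'l3', 'y5'] [ 2.664e+02  6.119e+02  1.127e+02  4.335e+02  3.002e+02  6.910e+01
 -3.000e-01] 0.2
['h', 'a1', 'a2', 'a3', 'd4', 'd6', 'l3', 'x6'] [ 2.669e+02 -2.000e-01  6.107e+02  1.120e+02  4.338e+02  3.001e+02
  6.880e+01 -3.000e-01] 0.28
['h', 'a2', 'a3', 'd4', 'd6', 'l3', 'x6'] [ 2.671e+02  6.099e+02  1.115e+02  4.337e+02  3.001e+02  6.880e+01
 -2.000e-01] 0.27
['h', 'a1', 'a2', 'a3', 'd4', 'd6', 'l3', 'y6'] [ 2.669e+02 -0.000e+00  6.112e+02  1.123e+02  4.338e+02  3.003e+02
  6.890e+01 -1.000e-01] 0.29
['h', 'a2', 'a3', 'd4', 'd6', 'l3', 'y6'] [ 2.669e+02  6.110e+02  1.123e+02  4.338e+02  3.003e+02  6.890e+01
 -1.000e-01] 0.29
```

```bash
cat >> h.py <<'E'
KK=[267,0,610.6,112,433.8,300.3,68.9]
def fk(q,k=KK):
    h,a1,a2,a3,d4,d6,l=k
    R1=R.from_euler('Z',q[0]);R2=R1*R.from_euler('Y',q[1]);R3=R2*R.from_euler('Y',q[2]);T=R3*R.from_euler('ZYZ',q[3:])
    return R1.apply([0,0,h])+R2.apply([0,0,a2])+R3.apply([a3,l,d4])+T.apply([0,0,d6]),T*OFF
def tr(yaw,tip,beta,sg):
    dx=np.array([np.cos(yaw),np.sin(yaw),0]);dy=np.array([-dx[1],dx[0],0])
    a=np.radians(beta-tip); return frame(sg*dy,np.sin(a)*dx-up*np.cos(a)),dx
TIN=np.array([564,165.5,0])
def pour(lip,yaw,tip,beta,sg,L=52):
    t=np.radians(tip);T,dx=tr(yaw,tip,beta,sg);z=T.as_matrix()[:,2]
    X=np.cos(t)*dx-np.sin(t)*up;Z=np.sin(t)*dx+np.cos(t)*up
    return lip-175*X+39*Z-L*z,T
E
python3 - <<'E'
from h import *
y=np.radians(-4.8);G=np.array([421.5,-148.5,42])
for sg in(1,-1):
  for beta in(-10,0,5,10,20,30):
    T,dx=tr(y,0,beta,sg); z=T.as_matrix()[:,2]
    q,c=ik(G-52*z,T,KK); o=f"{sg} {beta} grasp {q.round(2)} {c:.3f} "
    for hd in (6,):
     for tip in(0,40,60):
      ly=np.radians(hd);dx=np.array([np.cos(ly),np.sin(ly),0])
      p,T=pour(TIN-dx*12+up*95,ly,tip,beta,sg)
      q,c=ik(p,T,KK,q); o+=f" tip{tip} {q.round(2)} {c:.3f}"
    print(o)
E
```

```text
1 -10 grasp [-0.44  0.53  1.91 -0.08  0.86 -1.87] 0.000  tip0 [ 0.19  0.33  1.94  0.02  1.05 -1.5 ] 0.000 tip40 [ 0.16  0.68  1.32  0.04  2.02 -1.52] 0.000 tip60 [ 0.15  0.91  1.02  0.06  2.43 -1.51] 0.000
1 0 grasp [-0.49  0.47  2.04 -0.    0.63 -1.98] 0.000  tip0 [ 0.2   0.25  2.05  0.    0.84 -1.48] 0.000 tip40 [ 0.16  0.58  1.4   0.04  1.87 -1.52] 0.000 tip60 [ 0.15  0.82  1.07  0.05  2.3  -1.51] 0.000
1 5 grasp [-0.52  0.45  2.11  0.08  0.51 -2.08] 0.000  tip0 [ 0.21  0.21  2.11 -0.01  0.73 -1.46] 0.000 tip40 [ 0.16  0.53  1.44  0.03  1.79 -1.52] 0.000 tip60 [ 0.15  0.77  1.11  0.05  2.22 -1.52] 0.000
1 10 grasp [-0.56  0.44  2.17  0.21  0.38 -2.24] 0.000  tip0 [ 0.21  0.19  2.17 -0.03  0.61 -1.44] 0.000 tip40 [ 0.16  0.47  1.48  0.03  1.71 -1.52] 0.000 tip60 [ 0.15  0.72  1.14  0.04  2.15 -1.52] 0.000
1 20 grasp [-0.64  0.45  2.31  1.21  0.2   2.98] 0.001  tip0 [ 0.24  0.15  2.3  -0.13  0.35 -1.32] 0.000 tip40 [ 0.17  0.37  1.58  0.02  1.53 -1.51] 0.000 tip60 [ 0.15  0.62  1.22  0.03  1.99 -1.52] 0.000
1 30 grasp [-0.73  0.49  2.38  1.81  0.3   2.29] 0.092  tip0 [ 0.31  0.16  2
[... 579 characters left out ...]
 2.11 -0.01  0.73  1.68] 0.000 tip40 [0.16 0.53 1.44 0.03 1.79 1.62] 0.000 tip60 [0.15 0.77 1.11 0.05 2.22 1.63] 0.000
-1 10 grasp [-0.56  0.44  2.17  0.21  0.38  0.9 ] 0.000  tip0 [ 0.21  0.19  2.17 -0.03  0.61  1.71] 0.000 tip40 [0.16 0.47 1.48 0.03 1.71 1.62] 0.000 tip60 [0.15 0.72 1.14 0.04 2.15 1.62] 0.000
-1 20 grasp [-0.64  0.45  2.31  1.13  0.2  -0.08] 0.000  tip0 [ 0.24  0.15  2.3  -0.13  0.35  1.82] 0.000 tip40 [0.17 0.37 1.58 0.02 1.53 1.63] 0.000 tip60 [0.15 0.62 1.22 0.03 1.99 1.62] 0.000
-1 30 grasp [-0.73  0.49  2.38  1.81  0.3  -0.85] 0.092  tip0 [ 0.31  0.16  2.38 -0.7   0.2   2.45] 0.070 tip40 [0.18 0.28 1.69 0.01 1.35 1.64] 0.000 tip60 [0.16 0.52 1.32 0.03 1.82 1.62] 0.000
```

```bash
python3 - <<'E'
from h import *
f=grab_frame("wrist");Rm=cv2.Rodrigues(np.array(f["rvec"],float))[0];cw=-Rm.T@np.array(f["tvec"]).ravel()
s=r.get_state();print("cam in tool",R.from_rotvec(s["ee_rot"]).inv().apply(cw-s["tcp_pos"]).round(0))
T,dx=tr(np.radians(-4.8),0,0,-1); rows([421.5,-148.5,200],T)
E
```

```text
cam in tool [ 73.  -1. -70.]
shift cm [ -7.57 -17.25 -13.01] turn [-0.9793 -0.8198  1.5507] t 7.4
```

```bash
python3 -m jog '[[[-7.57,-17.25,-13.01],[-0.9793,-0.8198,1.5507],5],[[-7.57,-17.25,-13.01],[-0.9793,-0.8198,1.5507],5],[[-7.57,-17.25,-13.01],[-0.9793,-0.8198,1.5507],5],[[-7.57,-17.25,-13.01],[-0.9793,-0.8198,1.5507],5],[[-7.57,-17.25,-13.01],[-0.9793,-0.8198,1.5507],5],[[-7.57,-17.25,-13.01],[-0.9793,-0.8198,1.5507],5],[[-7.57,-17.25,-13.01],[-0.9793,-0.8198,1.5507],5],[[-7.57,-17.25,-13.01],[-0.9793,-0.8198,1.5507],5],[[-7.57,-17.25,-13.01],[-0.9793,-0.8198,1.5507],5],[[-7.57,-17.25,-13.01],[-0.9793,-0.8198,1.5507],5],[[-7.57,-17.25,-13.01],[-0.9793,-0.8198,1.5507],5],[[-7.57,-17.25,-13.01],[-0.9793,-0.8198,1.5507],5],[[-7.57,-17.25,-13.01],[-0.9793,-0.8198,1.5507],5],[[-7.57,-17.25,-13.01],[-0.9793,-0.8198,1.5507],5],[[-7.57,-17.25,-13.01],[-0.9793,-0.8198,1.5507],5],[[-7.57,-17.25,-13.01],[-0.9793,-0.8198,1.5507],5],[[-7.57,-17.25,-13.01],[-0.9793,-0.8198,1.5507],5]]'
python3 - <<'E'
from h import *
st(); f=grab_frame("wrist"); cv2.imwrite("pics/w6.png",f["img"])
T,dx=tr(np.radians(-4.8),0,0,-1); rows([421.5,-148.5,94],T)
E
```

```text
time_s: 9.1
tcp_pos: [421.1, -148.7, 199.5]
ee_rot: [-3.137, 0.129, 0.001]
wrist_force: [1.0, -0.5, -1.2]
opening: 49.9
{'time_s': 9.1, 'joint_pos': [-0.495, 0.278, 1.953, 0.002, 0.912, 1.156], 'tcp_pos': [421.061, -148.742, 199.5], 'wrist_force': [0.97, -0.523, -1.16], 'opening': 49.904}
shift cm [ 0.05 -0.02 10.56] turn [-0.0015  0.0005  0.0008] t 9.15
```

View pics/w6.png

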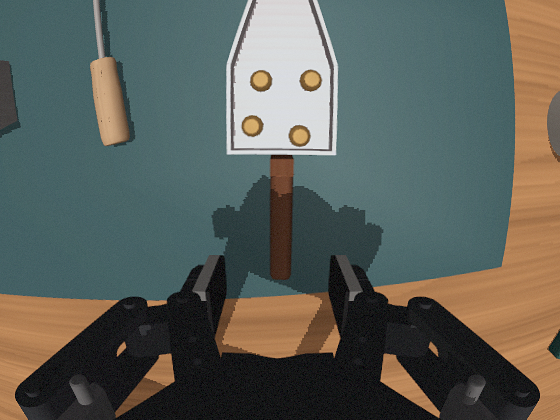

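The handle shows at px (282,200), slightly right of centre, so I'll correct by 2 mm, descend and grip.

```bash
python3 -m jog '[[[0,0.1,3.5],[0,0,0],5],[[0,0.2,7],[0,0,0],5],[[0.05,0.2,9.5],[0,0,0],5],[[0.05,0.2,10.5],[0,0,0],5],[[0.05,0.2,10.5],[0,0,0],5],[[0.05,0.2,10.5],[0,0,0],3],[[0.05,0.2,10.5],[0,0,0],1],[[0.05,0.2,10.5],[0,0,0],1],[[0.05,0.2,10.5],[0,0,0],1],[[0.05,0.2,10.5],[0,0,0],1],[[0.05,0.2,10.5],[0,0,0],1],[[0.05,0.2,10.5],[0,0,0],1]]' 110
python3 - <<'E'
from h import *
st(); f=grab_frame("wrist"); cv2.imwrite("pics/w7.png",f["img"])
E
```

```text
time_s: 10.35
tcp_pos: [422.0, -151.2, 95.8]
ee_rot: [-3.139, 0.13, -0.003]
wrist_force: [-1.8, -0.5, 5.6]
opening: 14.3
{'time_s': 10.35, 'joint_pos': [-0.499, 0.469, 2.039, 0.002, 0.632, 1.153], 'tcp_pos': [422.02, -151.209, 95.844], 'wrist_force': [-1.791, -0.48, 5.641], 'opening': 14.296}
```

View pics/w7.png

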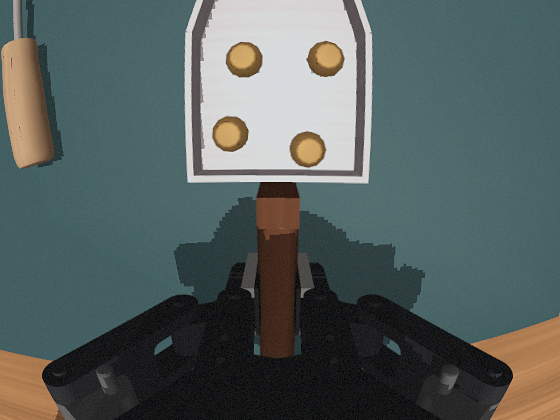

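```bash
python3 -m jog '[[[0,0,-0.3],[0,0,0],1],[[0,0,-0.9],[0,0,0],1],[[0,0,-2],[0,0,0],1],[[0,0,-4],[0,0,0],1],[[0,0,-6],[0,0,0],1],[[0,0,-8],[0,0,0],1],[[0,0,-10],[0,0,0],1],[[0,0,-12],[0,0,0],1],[[0,0,-13],[0,0,0],1],[[0,0,-13.5],[0,0,0],1],[[0,0,-13.5],[0,0,0],1]]'
python3 - <<'E'
from h import *
st(); f=grab_frame("wrist"); cv2.imwrite("pics/w8.png",f["img"]);f=grab_frame("scene"); crop(f,190,80,360,240,4,"pics/s8.png")
ly=np.radians(6.3);dx=np.array([np.cos(ly),np.sin(ly),0])
p,T=pour(TIN-dx*12+up*130,ly,0,0,-1,L=54);print(p); rows(p,T)
E
```

```text
time_s: 11.5
tcp_pos: [421.8, -151.2, 231.3]
ee_rot: [3.139, -0.13, 0.004]
wrist_force: [-0.3, -0.2, -1.9]
opening: 14.4
{'time_s': 11.5, 'joint_pos': [-0.499, 0.23, 1.916, 0.001, 0.993, 1.153], 'tcp_pos': [421.788, -151.208, 231.284], 'wrist_force': [-0.268, -0.236, -1.878], 'opening': 14.404}
[378.12930133 144.97968383 223.        ]
shift cm [ -6.75 -29.14   0.74] turn [-0.0007 -0.0008 -0.1927] t 11.6
```

View pics/w8.png

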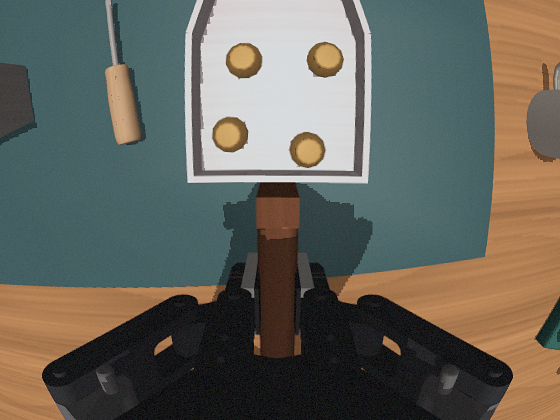

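View pics/s8.png

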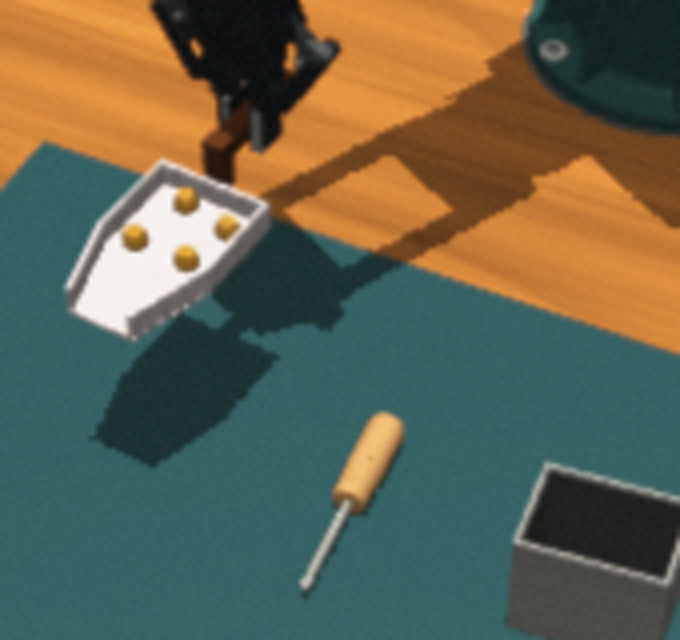

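```bash
python3 -m jog '[[[-0.1,-0.4,0],[0,0,0],1],[[-0.3,-1.2,0],[0,0,-0.01],1],[[-0.6,-2.6,0],[0,0,-0.02],1],[[-1,-4.5,0],[0,0,-0.03],1],[[-1.6,-7,0],[0,0,-0.045],1],[[-2.2,-9.5,0],[0,0,-0.06],1],[[-2.8,-12,0],[0,0,-0.08],1],[[-3.4,-14.5,0],[0,0,-0.1],1],[[-3.9,-17,0],[0,0,-0.115],1],[[-4.5,-19.5,0],[0,0,-0.13],1],[[-5.1,-22,0],[0,0,-0.145],1],[[-5.7,-24.5,0],[0,0,-0.16],1],[[-6.1,-26.5,0],[0,0,-0.17],1],[[-6.5,-28,0],[0,0,-0.18],1],[[-6.7,-28.9,0],[0,0,-0.19],1],[[-6.75,-29.14,0],[0,0,-0.193],1],[[-6.75,-29.14,0],[0,0,-0.193],1],[[-6.75,-29.14,0],[0,0,-0.193],1]]'
python3 - <<'E'
from h import *
st(); f=grab_frame("wrist"); cv2.imwrite("pics/w9.png",f["img"]);f=grab_frame("scene"); crop(f,270,80,420,260,4,"pics/s9.png")
E
```

```text
time_s: 13.4
tcp_pos: [378.0, 144.7, 230.4]
ee_rot: [-3.136, -0.173, -0.001]
wrist_force: [0.4, -0.2, -1.8]
opening: 14.4
{'time_s': 13.4, 'joint_pos': [0.194, 0.172, 2.001, 0.0, 0.968, 1.655], 'tcp_pos': [378.013, 144.672, 230.361], 'wrist_force': [0.386, -0.198, -1.752], 'opening': 14.442}
```

View pics/w9.png

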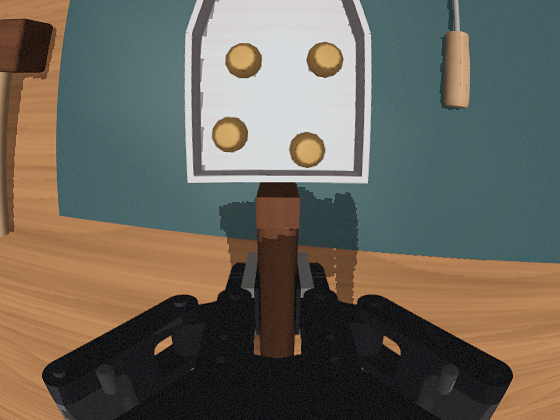

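View pics/s9.png

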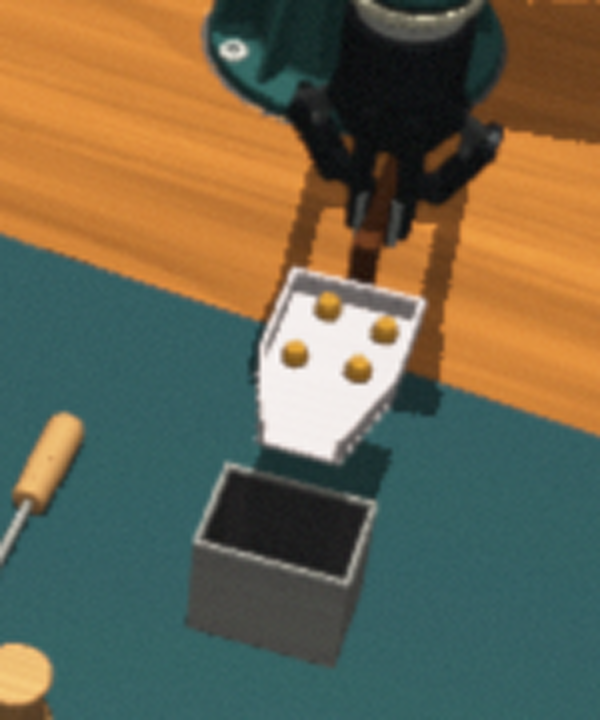

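```bash
python3 - <<'E'
from h import *
f=grab_frame("top"); crop(f,180,190,280,300,6,"pics/t9.png")
g=grab_frame("scene")
a=pix2plane(g,(270+262/4-.4,80+445/4-.4),137.6);b=pix2plane(g,(270+338/4-.4,80+462/4-.4),137.6);print(a,b,(a+b)/2)
print(proj(f,[[552,164,137.6]]))
E
```

```text
[558.42082975 142.9444046  137.6       ] [551.22349077 187.92767763 137.6       ] [554.82216026 165.43604112 137.6       ]
[[213.71167109 232.35375262]]
```

View pics/t9.png

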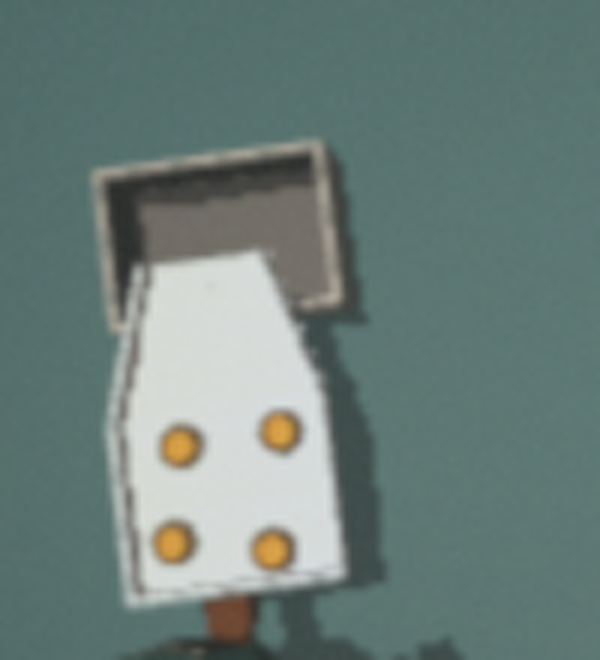

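```bash
python3 - <<'E'
from h import *
ly=np.radians(6.3);dx=np.array([np.cos(ly),np.sin(ly),0])
for tip,z in((4,128),(8,116),(12,104),(16,96),(20,93),(24,92),(28,92),(32,92),(36,92),(40,92)):
    p,T=pour(TIN-dx*12+up*z,ly,tip,0,-1,L=53.8);print(tip,end=" "); rows(p,T)
    q,c=ik(p,T,KK,r.get_state()["joint_pos"])
    if tip%20==0: print(q.round(2),c)
E
```

```text
4 shift cm [ 0.69 -0.05 -0.24] turn [-0.0005 -0.0707 -0.0007] t 13.6
8 shift cm [ 1.46 -0.05 -0.18] turn [-0.0006 -0.1405 -0.0007] t 13.6
12 shift cm [ 2.31 -0.05 -0.07] turn [-0.0006 -0.2103 -0.0007] t 13.6
16 shift cm [ 3.23 -0.05 -0.3 ] turn [-0.0006 -0.2801 -0.0007] t 13.6
20 shift cm [ 4.23 -0.05 -0.96] turn [-0.0006 -0.3499 -0.0006] t 13.6
[0.17 0.37 1.72 0.02 1.4  1.63] 2.513389423671334e-23
24 shift cm [ 5.29 -0.05 -1.75] turn [-0.0007 -0.4197 -0.0006] t 13.6
28 shift cm [ 6.4  -0.05 -2.56] turn [-0.0007 -0.4895 -0.0006] t 13.6
32 shift cm [ 7.58 -0.05 -3.3 ] turn [-0.0007 -0.5593 -0.0006] t 13.6
36 shift cm [ 8.8  -0.05 -3.95] turn [-7.000e-04 -6.292e-01 -5.000e-04] t 13.6
40 shift cm [10.06 -0.05 -4.51] turn [-8.00e-04 -6.99e-01 -5.00e-04] t 13.6
[0.16 0.58 1.39 0.03 1.87 1.62] 5.572971411142817e-28
```

```bash
python3 -m jog '[[[0.33,-0.03,-0.1],[0,-0.035,0],1],[[0.69,-0.05,-0.2],[0,-0.07,0],1],[[1.06,-0.05,-0.2],[0,-0.105,0],1],[[1.46,-0.05,-0.18],[0,-0.14,0],1],[[1.88,-0.05,-0.12],[0,-0.175,0],1],[[2.31,-0.05,-0.07],[0,-0.21,0],1],[[2.76,-0.05,-0.17],[0,-0.245,0],1],[[3.23,-0.05,-0.3],[0,-0.28,0],1],[[3.72,-0.05,-0.62],[0,-0.315,0],1],[[4.23,-0.05,-0.96],[0,-0.35,0],1],[[4.23,-0.05,-0.96],[0,-0.35,0],1]]'
python3 - <<'E'
from h import *
st(); f=grab_frame("wrist"); cv2.imwrite("pics/w10.png",f["img"]);f=grab_frame("scene"); crop(f,270,80,420,260,4,"pics/s10.png")
ly=np.radians(6.3);dx=np.array([np.cos(ly),np.sin(ly),0])
for tip,z in((22,92),(24,92),(26,92),(28,92),(30,92),(32,92)):
    p,T=pour(TIN-dx*12+up*z,ly,tip,0,-1,L=53.8);print(tip,end=" "); rows(p,T)
E
```

```text
time_s: 14.7
tcp_pos: [422.1, 149.5, 239.9]
ee_rot: [3.072, 0.167, -0.539]
wrist_force: [0.0, -0.6, -2.6]
opening: 13.9
{'time_s': 14.7, 'joint_pos': [0.171, 0.374, 1.718, 0.022, 1.396, 1.626], 'tcp_pos': [422.078, 149.456, 239.916], 'wrist_force': [0.043, -0.64, -2.582], 'opening': 13.889}
22 shift cm [ 0.34 -0.03 -0.53] turn [-0.0009 -0.0356 -0.001 ] t 14.8
24 shift cm [ 0.7  -0.03 -1.12] turn [-0.0009 -0.0705 -0.001 ] t 14.8
26 shift cm [ 1.07 -0.03 -1.7 ] turn [-0.0009 -0.1054 -0.001 ] t 14.8
28 shift cm [ 1.47 -0.03 -2.27] turn [-0.001  -0.1403 -0.001 ] t 14.8
30 shift cm [ 1.89 -0.03 -2.82] turn [-0.001  -0.1752 -0.001 ] t 14.8
32 shift cm [ 2.32 -0.03 -3.36] turn [-0.001  -0.2101 -0.0009] t 14.8
```

View pics/w10.png

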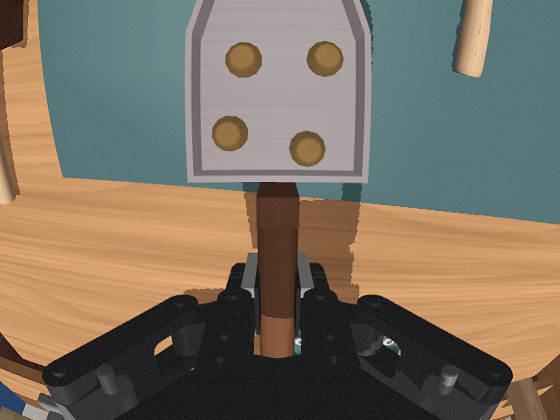

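View pics/s10.png

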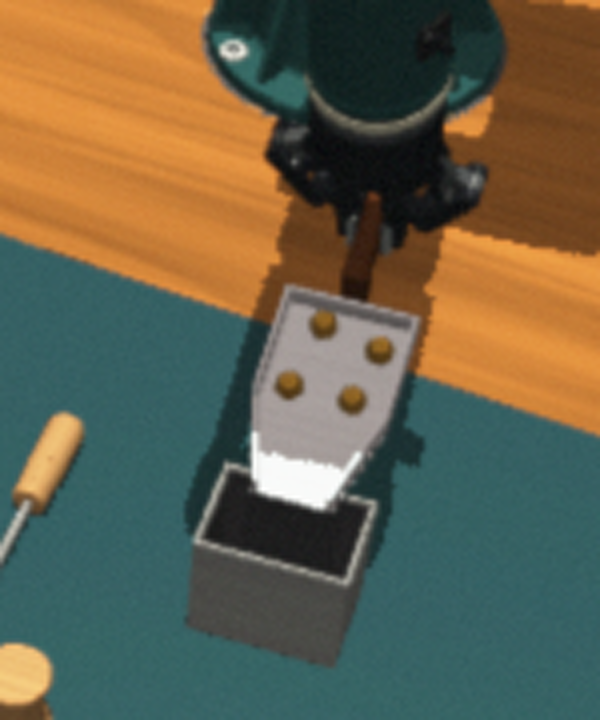

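```bash
python3 -m jog '[[[0.34,-0.03,-0.53],[0,-0.035,0],1],[[0.7,-0.03,-1.12],[0,-0.07,0],1],[[1.07,-0.03,-1.7],[0,-0.105,0],1],[[1.47,-0.03,-2.27],[0,-0.14,0],1],[[1.47,-0.03,-2.27],[0,-0.14,0],1],[[1.47,-0.03,-2.27],[0,-0.14,0],1],[[1.47,-0.03,-2.27],[0,-0.14,0],1]]'
python3 - <<'E'
from h import *
f=grab_frame("scene"); crop(f,270,80,420,260,4,"pics/s11.png")
ly=np.radians(6.3);dx=np.array([np.cos(ly),np.sin(ly),0])
for tip,z in((30,92),(32,92),(34,92),(36,92),(38,92),(40,92),(44,92)):
    p,T=pour(TIN-dx*12+up*z,ly,tip,0,-1,L=53.8);print(tip,end=" "); rows(p,T)
E
```

```text
time_s: 15.5
tcp_pos: [440.9, 151.9, 256.0]
ee_rot: [3.019, 0.164, -0.752]
wrist_force: [-0.4, -0.3, -2.0]
opening: 14.2
30 shift cm [ 0.41 -0.   -0.65] turn [-0.001  -0.0352 -0.0009] t 15.55
32 shift cm [ 0.76 -0.   -1.24] turn [-0.001  -0.0701 -0.0009] t 15.55
34 shift cm [ 1.14 -0.   -1.82] turn [-0.001  -0.1051 -0.0009] t 15.55
36 shift cm [ 1.53 -0.   -2.39] turn [-0.0011 -0.14   -0.0008] t 15.55
38 shift cm [ 1.95 -0.01 -2.94] turn [-0.0011 -0.1749 -0.0008] t 15.55
40 shift cm [ 2.38 -0.01 -3.48] turn [-0.0011 -0.2098 -0.0008] t 15.55
44 shift cm [ 3.31 -0.01 -4.51] turn [-0.0011 -0.2796 -0.0008] t 15.55
```

View pics/s11.png

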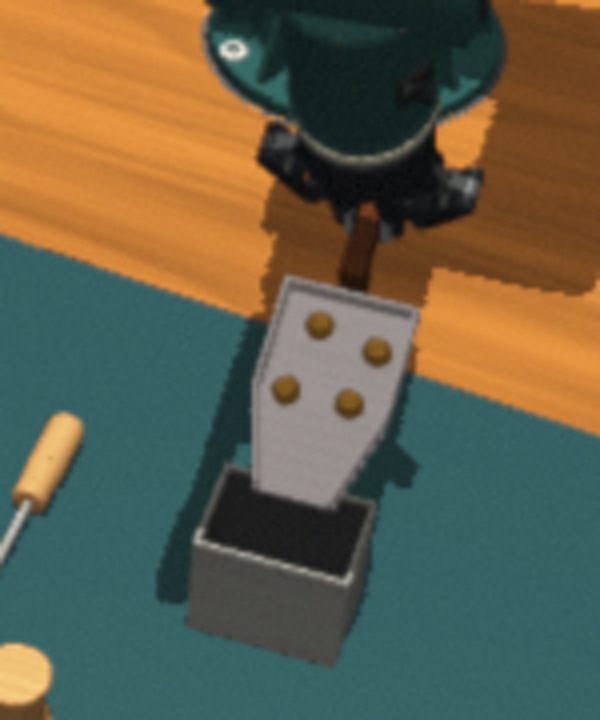

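```bash
python3 -m jog '[[[0.2,0,-0.33],[0,-0.018,0],1],[[0.41,0,-0.65],[0,-0.035,0],1],[[0.76,0,-1.24],[0,-0.07,0],1],[[1.14,0,-1.82],[0,-0.105,0],1],[[1.53,0,-2.39],[0,-0.14,0],1],[[1.53,0,-2.39],[0,-0.14,0],1],[[1.53,0,-2.39],[0,-0.14,0],1],[[1.53,0,-2.39],[0,-0.14,0],1]]'
python3 - <<'E'
from h import *
f=grab_frame("scene"); crop(f,270,80,420,260,4,"pics/s12.png")
ly=np.radians(6.3);dx=np.array([np.cos(ly),np.sin(ly),0])
for tip,z in((38,92),(40,92),(42,92),(44,92),(46,92),(48,92),(50,92)):
    p,T=pour(TIN-dx*12+up*z,ly,tip,0,-1,L=53.8);print(tip,end=" "); rows(p,T)
E
```

```text
time_s: 16.35
tcp_pos: [465.2, 154.6, 269.9]
ee_rot: [2.952, 0.161, -0.959]
wrist_force: [0.7, 0.4, -3.1]
opening: 14.2
38 shift cm [ 0.38  0.   -0.62] turn [-0.001  -0.0349 -0.0006] t 16.4
40 shift cm [ 0.73  0.   -1.22] turn [-0.001  -0.0698 -0.0006] t 16.4
42 shift cm [ 1.11  0.   -1.8 ] turn [-0.001  -0.1048 -0.0006] t 16.4
44 shift cm [ 1.51 -0.   -2.36] turn [-0.0011 -0.1397 -0.0006] t 16.4
46 shift cm [ 1.92 -0.   -2.92] turn [-0.0011 -0.1746 -0.0005] t 16.4
48 shift cm [ 2.36 -0.   -3.45] turn [-0.0011 -0.2095 -0.0005] t 16.4
50 shift cm [ 2.81 -0.   -3.98] turn [-0.0011 -0.2444 -0.0005] t 16.4
```

View pics/s12.png

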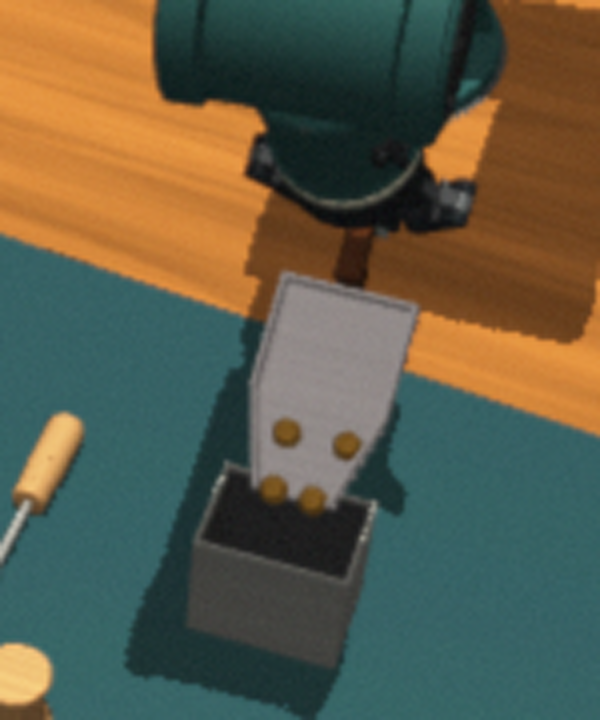

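Feet are sliding, with two just at the lip, px (272,490) and (312,500). I'll hold here and then tip a little further.

```bash
python3 -m jog '[[[0,0,0],[0,0,0],1],[[0,0,0],[0,0,0],1],[[0,0,0],[0,0,0],1],[[0.38,0,-0.62],[0,-0.035,0],1],[[0.38,0,-0.62],[0,-0.035,0],1]]'
python3 - <<'E'
from h import *
f=grab_frame("scene"); crop(f,270,80,420,260,4,"pics/s13.png");f=grab_frame("wrist"); cv2.imwrite("pics/w13.png",f["img"])
ly=np.radians(6.3);dx=np.array([np.cos(ly),np.sin(ly),0])
for tip,z in((40,92),(42,92),(44,92),(46,92),(48,92),(50,92)):
    p,T=pour(TIN-dx*12+up*z,ly,tip,0,-1,L=53.8);print(tip,end=" "); rows(p,T)
E
```

```text
time_s: 16.9
tcp_pos: [472.6, 155.4, 272.7]
ee_rot: [2.934, 0.16, -1.009]
wrist_force: [0.5, -1.6, -1.5]
opening: 14.8
40 shift cm [ 0.32 -0.   -0.62] turn [-0.001  -0.0354 -0.0007] t 17.0
42 shift cm [ 0.67 -0.   -1.21] turn [-0.0011 -0.0703 -0.0007] t 17.0
44 shift cm [ 1.05 -0.01 -1.79] turn [-0.0011 -0.1052 -0.0006] t 17.0
46 shift cm [ 1.45 -0.01 -2.36] turn [-0.0011 -0.1401 -0.0006] t 17.0
48 shift cm [ 1.86 -0.01 -2.91] turn [-0.0011 -0.175  -0.0006] t 17.0
50 shift cm [ 2.3  -0.01 -3.45] turn [-0.0011 -0.2099 -0.0006] t 17.0
```

View pics/s13.png

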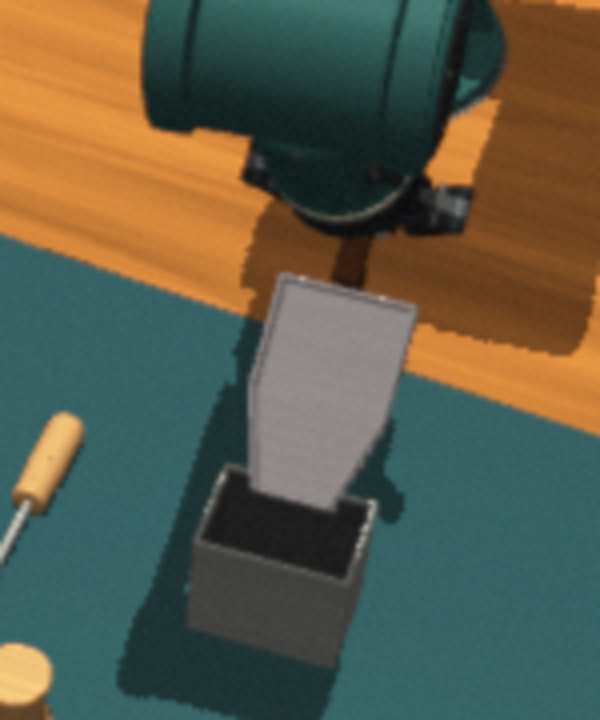

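View pics/w13.png

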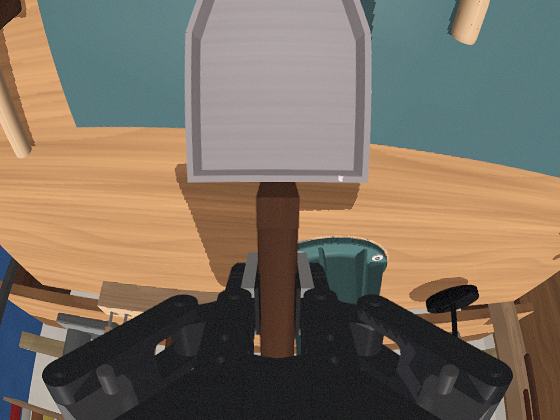

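The tray is empty, so I'll level it while raising it and then look into the tin.

```bash
python3 - <<'E'
from h import *
ly=np.radians(6.3);dx=np.array([np.cos(ly),np.sin(ly),0])
for tip,z in((38,115),(28,130),(18,140),(8,145),(0,145)):
    p,T=pour(TIN-dx*(12+20*(38-tip)/38)+up*z,ly,tip,0,-1,L=53.8);print(tip,end=" "); rows(p,T); q,c=ik(p,T,KK,r.get_state()["joint_pos"]);print(q.round(2),round(c,3))
E
```

```text
38 shift cm [-1.43 -0.   -1.83] turn [-0.001  -0.0005 -0.0007] t 17.0
[0.16 0.53 1.4  0.03 1.87 1.62] 0.0
28 shift cm [-4.12  0.    0.49] turn [-0.001   0.1741 -0.0008] t 17.0
[0.17 0.4  1.56 0.03 1.67 1.62] 0.0
18 shift cm [-5.92  0.01  3.39] turn [-0.0009  0.3486 -0.0009] t 17.0
[0.18 0.28 1.72 0.02 1.45 1.63] 0.0
8 shift cm [-6.82  0.01  6.77] turn [-0.0008  0.5231 -0.001 ] t 17.0
[0.19 0.19 1.89 0.01 1.2  1.64] 0.0
0 shift cm [-6.87  0.01  9.78] turn [-0.0008  0.6628 -0.001 ] t 17.0
[ 0.2   0.13  2.03 -0.    0.98  1.66] 0.0
```

```bash
python3 -m jog '[[[-0.7,0,-0.9],[0,0,0],1],[[-1.43,0,-1.83],[0,0,0],1],[[-2.8,0,-0.7],[0,0.087,0],1],[[-4.12,0,0.49],[0,0.174,0],1],[[-5.1,0,1.9],[0,0.26,0],1],[[-5.92,0,3.39],[0,0.3486,0],1],[[-6.4,0,5],[0,0.435,0],1],[[-6.82,0.01,6.77],[0,0.523,0],1],[[-6.85,0.01,8.2],[0,0.593,0],1],[[-6.87,0.01,9.78],[0,0.6628,0],1],[[-6.87,0.01,9.78],[0,0.6628,0],1],[[-6.87,0.01,9.78],[0,0.6628,0],1]]'
python3 - <<'E'
from h import *
st();f=grab_frame("scene"); crop(f,270,80,420,260,4,"pics/s14.png");f=grab_frame("top"); crop(f,180,190,280,300,6,"pics/t14.png")
T,dx=tr(np.radians(-4.8),0,0,-1); rows([422,-151.2,231],T); rows([422,-151.2,96],T)
E
```

```text
time_s: 18.2
tcp_pos: [358.3, 142.9, 238.8]
ee_rot: [-3.136, -0.171, 0.0]
wrist_force: [1.7, 0.8, -0.5]
opening: 14.0
{'time_s': 18.2, 'joint_pos': [0.199, 0.132, 2.025, 0.001, 0.985, 1.661], 'tcp_pos': [358.278, 142.885, 238.849], 'wrist_force': [1.746, 0.792, -0.497], 'opening': 13.951}
shift cm [ 2.96 29.93  0.79] turn [-0.0009 -0.0018  0.1924] t 18.3
shift cm [ 2.93 29.94 14.29] turn [-0.0009 -0.0018  0.1924] t 18.3
```

View pics/t14.png

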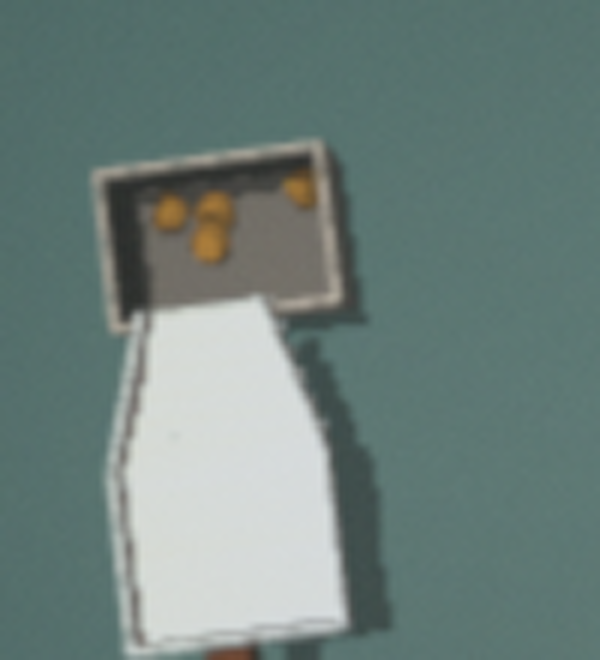

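All four feet are in the tin, at px (170,212), (215,208), (210,243) and (300,188). Now I'll carry the empty tray back to where it was.

```bash
python3 -m jog '[[[0.1,1,0],[0,0,0.005],1],[[0.3,3,0.1],[0,0,0.02],1],[[0.6,6,0.2],[0,0,0.04],1],[[1,9.5,0.3],[0,0,0.06],1],[[1.3,13,0.4],[0,0,0.08],1],[[1.7,17,0.5],[0,0,0.105],1],[[2.1,21,0.6],[0,0,0.13],1],[[2.5,25,0.7],[0,0,0.155],1],[[2.8,28,0.75],[0,0,0.175],1],[[2.9,29.4,0.79],[0,0,0.187],1],[[2.96,29.93,0.79],[0,0,0.1924],1],[[2.96,29.93,0.79],[0,0,0.1924],1],[[2.96,29.93,0.79],[0,0,0.1924],1]]'
python3 - <<'E'
from h import *
T,dx=tr(np.radians(-4.8),0,0,-1); rows([422,-151.2,97],T)
f=grab_frame("top"); crop(f,300,190,400,310,5,"pics/t15.png");f=grab_frame("wrist"); cv2.imwrite("pics/w15.png",f["img"])
E
```

```text
time_s: 19.6
tcp_pos: [421.5, -150.1, 230.8]
ee_rot: [-3.137, 0.13, -0.001]
wrist_force: [-0.5, 0.2, -1.8]
opening: 14.5
shift cm [ 0.05  0.13 13.38] turn [-0.002  -0.0005  0.0009] t 19.6
```

View pics/w15.png

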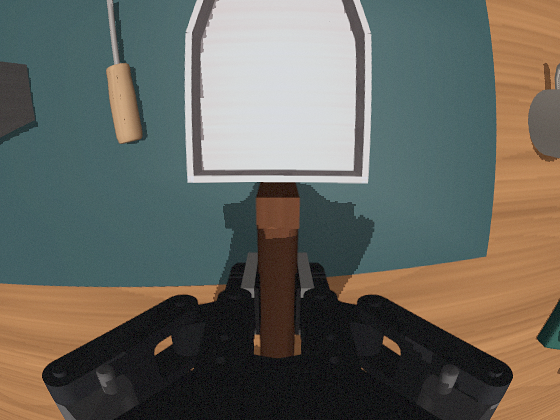

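The empty tray is level over its old spot and looks the same in the wrist view as before the pour. I'll lower it.

```bash
python3 -m jog '[[[0,0.05,2],[0,0,0],1],[[0,0.1,5],[0,0,0],1],[[0.05,0.13,8],[0,0,0],1],[[0.05,0.13,11],[0,0,0],1],[[0.05,0.13,12.7],[0,0,0],1],[[0.05,0.13,13.2],[0,0,0],1],[[0.05,0.13,13.4],[0,0,0],1],[[0.05,0.13,13.4],[0,0,0],1]]'
python3 -m jog '[[[0,0,0.1],[0,0,0],1],[[0,0,0.1],[0,0,0],1]]'
```

```text
time_s: 20.5
tcp_pos: [422.6, -150.9, 97.4]
ee_rot: [-3.138, 0.128, -0.003]
wrist_force: [-0.9, 0.4, -1.2]
opening: 14.2
time_s: 20.7
tcp_pos: [423.2, -151.1, 97.3]
ee_rot: [-3.139, 0.128, -0.006]
wrist_force: [-0.5, -0.3, -1.7]
opening: 14.3
```

```bash
python3 -m jog '[[[0,0,0.15],[0,0,0],1],[[0,0,0.15],[0,0,0],1]]'
python3 -m jog '[[[0,0,0.15],[0,0,0],1],[[0,0,0.15],[0,0,0],1]]'
```

```text
time_s: 20.9
tcp_pos: [423.4, -151.3, 96.1]
ee_rot: [3.139, -0.128, 0.007]
wrist_force: [0.3, 0.3, -1.3]
opening: 14.4
time_s: 21.1
tcp_pos: [422.9, -151.2, 95.4]
ee_rot: [3.139, -0.128, 0.006]
wrist_force: [-5.3, -0.0, 14.4]
opening: 14.2
```

Contact at about 14 N. I'll release and retract upwards.

```bash
python3 -m jog '[[[0,0,-0.05],[0,0,0],1.4],[[0,0,-0.05],[0,0,0],2.5],[[0,0,-0.05],[0,0,0],5],[[0,0,-0.05],[0,0,0],6],[[0,0,-0.05],[0,0,0],6],[[0,0,-0.05],[0,0,0],6],[[0,0,-2],[0,0,0],6],[[0,0,-5],[0,0,0],6],[[0,0,-9],[0,0,0],6],[[0,0,-14],[0,0,0],6],[[0,0,-18],[0,0,0],6],[[0,0,-18],[0,0,0],6],[[0,0,-18],[0,0,0],6]]'
python3 - <<'E'
from h import *
st()
for n in("scene","top","wrist"): cv2.imwrite(f"pics/{n}9.png",grab_frame(n)["img"])
f=grab_frame("top");crop(f,190,190,390,310,4,"pics/tc9.png")
P=cloud(f); m=(P[...,2]>70)&(P[...,2]<95); m[:, :190]=0;m[:,250:]=0;m[:190]=0;m[270:]=0
print(m.sum(),cv2.minAreaRect(np.float32(P[m][:,:2])))
E
```

```text
time_s: 22.4
tcp_pos: [422.6, -151.3, 276.3]
ee_rot: [3.138, -0.128, 0.01]
wrist_force: [-0.4, 1.0, -0.1]
opening: 60.0
{'time_s': 22.4, 'joint_pos': [-0.499, 0.168, 1.861, 0.002, 1.106, 1.152], 'tcp_pos': [422.565, -151.309, 276.269], 'wrist_force': [-0.397, 1.013, -0.111], 'opening': 59.971}
238 ((564.0422973632812, 165.50970458984375), (68.16841888427734, 96.7408676147461), 6.003856658935547)
```

View pics/tc9.png

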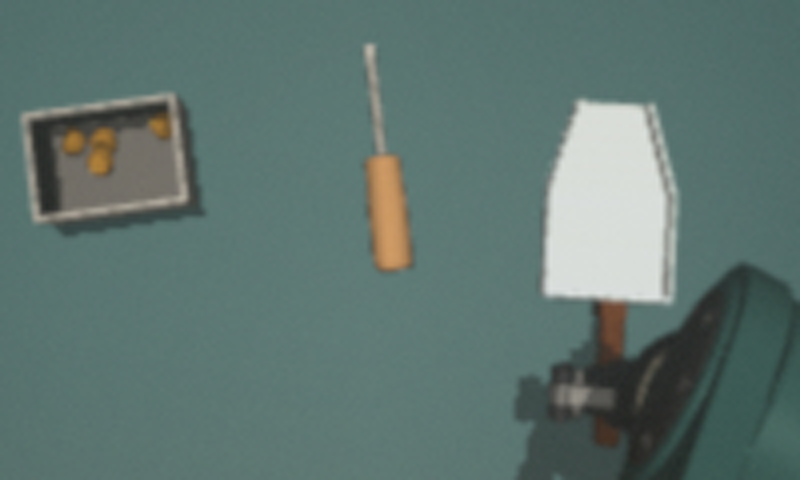

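View pics/scene9.png

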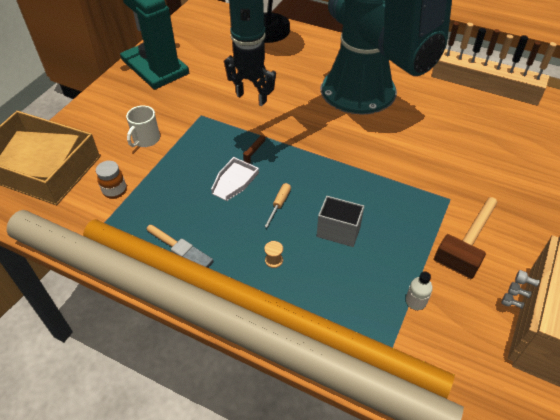

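View pics/top9.png

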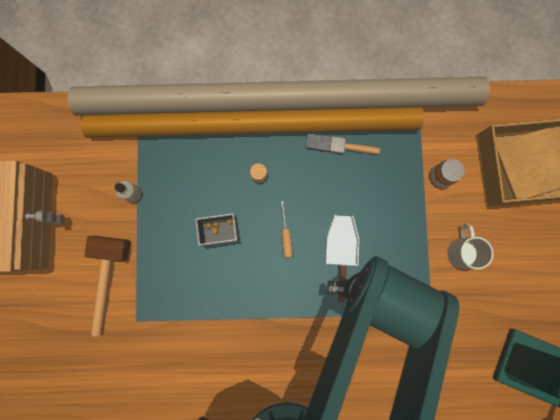

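View pics/wrist9.png

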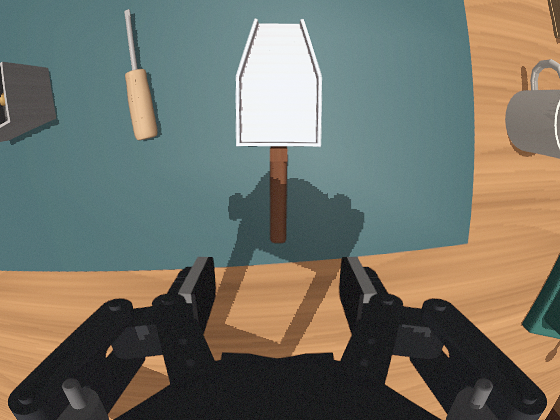

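The tin is upright with the feet inside. The tray is empty, flat and right way up, the bystanders are where they were, and the gripper is clear of everything.

```bash
python3 -c "
from cell import r
print(r.job_done())"
```

```text
the job is handed in; nothing more can be done
None
```

I finished the job in the order asked and handed it in at about 22 s of the 66 s allowed:
- **Tin:** I turned it upright onto its bottom, then released it.
- **Tray:** I picked it up by its handle and tipped it over the tin's mouth. The feet slid off by about 38° of tip, and I set the empty tray back in its original place.

The last pictures show the tin upright at about (564, 165) mm, no more than about 0.3° or 0.2 mm different from its pose before the pour. All four feet can be made out in it; two overlap in the top view but were distinct in the close-up right after the pour. The tray is empty, flat and right way up, and the tools, bottle, jar, mug and spool look unmoved.

The highest wrist force I read between moves was about 14 N, when the tray touched down. No check failed. My first arm-geometry fit was off by 72 mm, so I corrected the model before using it, and the new one fits to 0.3 mm.

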